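# Restock the gel-imaging bench

## Task

Restock the gel-imaging bench: take all the printer paper rolls out of the delivery carton and lay them in the blue rack as a pyramid, all lying the same way with their ends in line with the rack's front and back, the bottom row of three filled first and every further roll saddled in a gap of the row below (two in the second row, then one on top, as far as the rolls go). Lay the green gel scoop flat in the wide compartment of the white tool tray and the brush flat in the narrow one, each with its handle towards the robot. Leave the bottle and the jars where they stand.

Things in the scene. Friction and masses are not known exactly. Their poses are not given: they have to be found in the camera images.
- rack: blue U-shaped roll rack, fixed, open at front and back (x): floor 64 (x) x 160 (y) x 4 mm thick, an upright wall 5 mm thick and 55 mm high on each y side, 150 mm clear between them: three rolls fit side by side with 6 mm to spare. Rolls lie with their axes along the rack's x. Origin: centre of the underside; z up. It stands left or right on the bench, x away from the robot within 0.2 rad
- tray: white tool tray with a blue-lined floor, fixed, on the other side from the rack: 208 (x) x 130 (y) x 21 mm high, floor 3, walls 4 mm. Two compartments 200 mm long (x): 72 mm wide at +y for the scoop, 46 mm wide at -y for the brush. All long walls are cut away from x = -49 to +19 mm so that fingers fit beside a handle. Origin: centre of the underside; +x end away from the robot within 0.15 rad
- carton: lower half of a delivery carton, brown cardboard, fixed, 186 (x) x 248 (y) x 25 mm high, floor and walls 4 mm thick, open on top; the paper rolls lie in it. Origin: centre of the underside
- tray_scoop (a point): point on the floor of the tray's wide compartment, on its mid-line, where the scoop's origin belongs when the scoop lies centred lengthwise with its blade at the tray's +x end; axes as the tray's
- tray_brush (a point): point on the floor of the tray's narrow compartment, on its mid-line, where the brush's origin belongs when the brush lies centred lengthwise with its bristles at the tray's +x end; axes as the tray's
- scoop: green gel scoop lying flat, 180 mm long, 0.06 kg: handle 120 x 16 wide x 16 mm high, flat blade 60 x 60 x 4 mm (8 at its sides) level with the handle's underside. Origin: on the underside of the handle at the balance point, a good place to grip; +x to the blade (handle x = -75 to +45 mm, blade +45 to +105), z up
- brush: dust brush lying flat, 170 mm long, 0.05 kg: dark wooden handle 120 x 16 wide x 16 mm high, steel ferrule 26 wide x 14 high, stiff black head 24 wide x 11 high. Origin: on the underside of the handle at the balance point, a good place to grip; +x to the bristles (handle x = -70 to +50 mm, ferrule and bristles +50 to +100), z up
- scoop_tip (a point): front edge of the scoop's blade, x = +105 mm in the scoop's frame
- brush_tip (a point): end of the brush's bristles, x = +100 mm in the brush's frame
- rack_low1 (a point): where the centre of a roll lies when it is in this place of the pyramid (bottom row, at the rack's +y wall): y = 50 mm, 28 mm above the bench, in the rack's frame; depending on how the 6 mm play falls, up to 5 mm off
- rack_low2 (a point): where the centre of a roll lies when it is in this place of the pyramid (bottom row, middle): y = 0 mm, 28 mm above the bench, in the rack's frame; depending on how the 6 mm play falls, up to 5 mm off
- rack_low3 (a point): where the centre of a roll lies when it is in this place of the pyramid (bottom row, at the rack's -y wall): y = -50 mm, 28 mm above the bench, in the rack's frame; depending on how the 6 mm play falls, up to 5 mm off
- rack_mid1 (a point): where the centre of a roll lies when it is in this place of the pyramid (second row, in the gap between low1 and low2): y = 25 mm, 69 mm above the bench, in the rack's frame; depending on how the 6 mm play falls, up to 5 mm off
- rack_mid2 (a point): where the centre of a roll lies when it is in this place of the pyramid (second row, in the gap between low2 and low3): y = -25 mm, 69 mm above the bench, in the rack's frame; depending on how the 6 mm play falls, up to 5 mm off
- rack_top (a point): where the centre of a roll lies when it is in this place of the pyramid (top, in the gap between mid1 and mid2): y = 0 mm, 110 mm above the bench, in the rack's frame; depending on how the 6 mm play falls, up to 5 mm off
- roll1: tightly wound, rigid roll of white thermal printer paper, 48 mm diameter x 58 mm long, about 0.08 kg, lying on its side with its axis along the carton's y within 0.1 rad. All rolls are alike; four to six are there, the others absent. Origin: the centre of the roll; x is its axis (either way round), y and z turn as it rolls. It can be gripped by its flat ends (58 mm apart) from above
- roll2: tightly wound, rigid roll of white thermal printer paper, 48 mm diameter x 58 mm long, about 0.08 kg, lying on its side with its axis along the carton's y within 0.1 rad. All rolls are alike; four to six are there, the others absent. Origin: the centre of the roll; x is its axis (either way round), y and z turn as it rolls. It can be gripped by its flat ends (58 mm apart) from above
- roll3: tightly wound, rigid roll of white thermal printer paper, 48 mm diameter x 58 mm long, about 0.08 kg, lying on its side with its axis along the carton's y within 0.1 rad. All rolls are alike; four to six are there, the others absent. Origin: the centre of the roll; x is its axis (either way round), y and z turn as it rolls. It can be gripped by its flat ends (58 mm apart) from above
- roll4: tightly wound, rigid roll of white thermal printer paper, 48 mm diameter x 58 mm long, about 0.08 kg, lying on its side with its axis along the carton's y within 0.1 rad. All rolls are alike; four to six are there, the others absent. Origin: the centre of the roll; x is its axis (either way round), y and z turn as it rolls. It can be gripped by its flat ends (58 mm apart) from above
- roll5: tightly wound, rigid roll of white thermal printer paper, 48 mm diameter x 58 mm long, about 0.08 kg, lying on its side with its axis along the carton's y within 0.1 rad. All rolls are alike; four to six are there, the others absent. Origin: the centre of the roll; x is its axis (either way round), y and z turn as it rolls. It can be gripped by its flat ends (58 mm apart) from above
- roll6: tightly wound, rigid roll of white thermal printer paper, 48 mm diameter x 58 mm long, about 0.08 kg, lying on its side with its axis along the carton's y within 0.1 rad. All rolls are alike; four to six are there, the others absent. Origin: the centre of the roll; x is its axis (either way round), y and z turn as it rolls. It can be gripped by its flat ends (58 mm apart) from above
- bottle: amber glass bottle, 60 mm diameter x 120 mm high; bystander. Origin: centre of its underside
- jar: white jar, 68 mm diameter x 85 mm high; bystander. Origin: centre of its underside
- vial: small white jar with a red cap, 48 mm diameter x 70 mm high; bystander. Origin: centre of its underside
Not all that is in view belongs to the job. Of the things that look like the scoop, the larger one is meant.

How it is judged:
By the outcome, as a careful person would: the job done as asked, in the order asked, and still so for the second after the job is handed in, with the robot touching nothing.
Of roll1, roll2, roll3, roll4, roll5, roll6 only 4 to 6 are there at a start; the rules pass over those that are not, and their reading is None.
At some moment in a run one of scoop, brush may be knocked a few centimetres aside while the robot is not near it.
Once in a run the grip may slacken for a moment while it holds something.
It also fails if it takes over 210 s, if anything falls off the work surface, if the arm or the gripper's body presses on something with over 40 N, if the wrist force passes 120 N, or if a joint passes its speed limit or range.

## Robot

A 7-joint arm with a two-finger parallel gripper is mounted at the origin on the work surface. World frame = base frame: x ahead of the robot, y to its left, z up, the work surface at z = 0. Lengths are in m, angles in rad, forces in N, time in s.
With the tool pointing down it reaches from about 0.4 to 0.85 m from the base axis. Payload 10.4 kg.
Tool frame: the origin (TCP) lies midway between the tips of the shut fingers; the grasp point (between the pads) lies 19 mm behind it; z points along the fingers, x is the direction in which the jaws open and shut, and the axes are right-handed (so a half turn about z gives the same grasp; the last joint's range is limited). The gripper opens to 85 mm and grips with 20 to 120 N. Pads are 22 mm wide; open, the fingers measure 114 mm over their backs; the gripper's body (76 mm by 85 mm) begins 54 mm behind the grasp point. The pads swing forward as they close: fully open they stand 13 mm farther back than shut.
Start: joints at [1.172, 0.332, -0.065, 1.46, 0.022, 1.35, -0.088], TCP at [0.229, -0.581, 0.231] pointing down, gripper open.
Joint ranges: [-2.6, 2.6], [-0.5, 2.12], [-1.47, 1.34], [0.16, 2.42], [-1.27, 4.41], [0.06, 2.06], [-2.6, 2.6]. Speed limits (rad/s): [2.22, 2.22, 2.79, 2.79, 3.14, 3.14, 3.14].

## Interface

Orientations are given as a unit quaternion [w, x, y, z].
In Python, from rig import robot gives the robot as it stands. The module is installed in compiled form; this text tells all that it offers.
- The arm moves only by the tool jog_arm, never from a script. Its argument "targets" is text: rows parted by semicolons, each of 7 numbers parted by spaces: the opening in per cent of the stroke, from 0 (shut) to 100 (fully open), then the shift along the tool's x, y, z in mm, then the turn, a rotation vector about the tool's x, y, z in rad. A call has 1 to 5 rows; each row is the pose to reach, as a shift and turn from the pose measured when the call began, along the tool's axes at that moment; what a row does not reach only later rows make up. A row lasts 1/8 s, in which the tool goes at most 62.5 mm and 10.7 degrees, less where a joint would pass 70% of its speed; a pose out of reach is approached as far as the arm can. A call with a gripper value outside its range is refused whole. The fingers move at their own pace and stop on an object; "newtons" is the grip in N (left out, the last holds). Time passes only in rows, so rows that repeat a pose let the fingers close. It gives the time, the measured TCP pose, the force and the opening at its end, in the units of the state.
- robot.observe(): the state, without advancing time (a new reading comes with each control period).
- robot.snapshot(name): name is "side" or "top"; returns a dict with "color" (480x640x3 uint8, blue, green, red), "intrinsics" (3x3 intrinsics, pixels), "R" (3x3) and "t" (3): a world point X has camera coordinates R X + t. Camera axes: x right, y down, z forward; pixel columns grow to the right and rows downward; lengths in m; the calibration is good to about 2 mm. A picture is of the moment at which its call begins. There is no depth.
- robot.hand_in(): hands the job in, once; it reports no verdict.
The state is a dict: "time_s": time; "q": joint angles; "qd": joint speeds; "effort": joint torques, N m; "tool_pos": TCP position; "tool_rot": TCP orientation; "contact_force": force on the tool from outside, world axes, zero at the start; "moment": the same for the moment, N m; "gripper_width": finger opening in m.
Only numpy, scipy, OpenCV 4.12 (cv2) and the standard library are available. Lean on these libraries where they do the work, as an engineer would, in place of code of your own. Each camera call takes 0.05 s, during which the arm holds its last target.

## Working session

There is one attempt and no reset: what is moved stays moved. The work goes in short steps, Python scripts to look and compute and a tool call to move; the robot and the scene stay as the last step left them, time stands still between calls to the robot, and variables do not carry over. Pictures are saved under pics/ and viewed, and the job is handed in when it is done.

Besides the shell and the picture viewer there is one more tool, called after ">>>" as name(argument=value, ...), one argument or row to a line, values as JSON. jog_arm: Moves the arm, as the interface text tells. Its arguments: {"type":"object","properties":{"targets":{"type":"string"},"newtons":{"type":"number"}},"required":["targets"]}

```bash
mkdir -p pics; ls; python3 - <<'E'
from rig import robot
import cv2
print(robot.observe())
for n in("side","top"):
    s=robot.snapshot(n); cv2.imwrite(f"pics/{n}0.png",s["color"]); print(n,s["intrinsics"],s["R"],s["t"])
E
```

```text
pics
{'time_s': 0.0, 'q': array([ 1.17234064,  0.3328785 , -0.0646557 ,  1.46091799,  0.02160269,
        1.34987734, -0.08853575]), 'qd': array([-1.81365426e-03, -8.68528693e-04,  4.18041742e-04, -7.96774705e-04,
       -8.30065726e-05, -9.04746445e-04,  9.90268461e-04]), 'effort': array([-7.45618854e-04, -6.25442004e+01,  4.85270773e-02, -3.91608739e+01,
        1.60478085e-02,  9.83662700e-03,  2.17802506e-05]), 'tool_pos': array([ 0.22925748, -0.58105076,  0.23052281]), 'tool_rot': array([-3.56323310e-04,  8.26745234e-01, -5.62576073e-01, -5.94396151e-04]), 'contact_force': array([-0.46475008, -0.0896853 , -0.18502678]), 'moment': array([ 0.07268952, -0.03527774,  0.00064649]), 'gripper_width': 0.08538827054467617}
side [[525.19802532   0.         318.00267837]
 [  0.         525.19802532 229.86282748]
 [  0.           0.           1.        ]] [[-0.99657029 -0.08258514 -0.0052294 ]
 [-0.05959454  0.76011085 -0.64705486]
 [ 0.05741204 -0.644524   -0.76242552]] [0.48520676 0.10298691 1.14315807]
top [[534.53498946   0.         332.48742232]
 [  0.         534.53498946 232.99201192]
 [  0.           0.           1.        ]] [[-0.00853158 -0.99985182  0.01495187]
 [-0.99598079  0.00716345 -0.08928014]
 [ 0.08915981 -0.01565347 -0.99589432]] [-0.03410075  0.48448617  1.21747195]
```

View pics/top0.png

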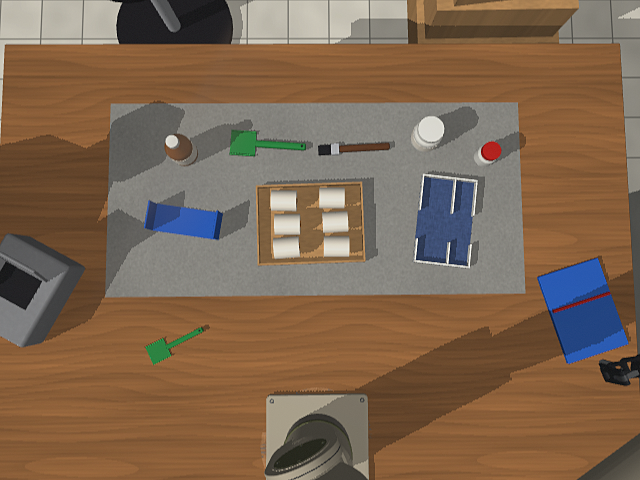

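View pics/side0.png

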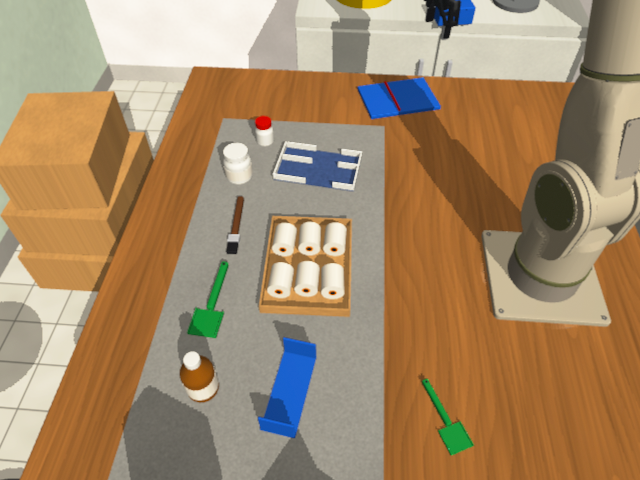

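The top view shows six rolls in the carton, in columns at about u=284 and u=334. The rack is at (184,220) and the tray at (447,221).

Green scoop candidates:
- upper one, (243,143) to (305,147), about 76 px long
- lower one, (160,350) to (207,328), about 52 px long

I choose the upper, larger one. The brush is at (320,149) to (390,147). The blue book at (583,310) is not the rack.

```bash
cat > h.py <<'E'
from rig import robot
import cv2, numpy as np
from scipy.spatial.transform import Rotation as Ro
def snap(n,name=None):
    s=robot.snapshot(n)
    if name: cv2.imwrite(f"pics/{name}.png",s["color"])
    return s
def ray(s,uv,z):
    uv=np.atleast_2d(uv).astype(float)
    d=np.c_[uv,np.ones(len(uv))]@np.linalg.inv(s["intrinsics"]).T@s["R"]
    c=-s["R"].T@s["t"]
    return c+d*((z-c[2])/d[:,2])[:,None]
def proj(s,X):
    p=np.atleast_2d(X)@s["R"].T+s["t"]; p=p@s["intrinsics"].T
    return p[:,:2]/p[:,2:]
def crop(s,u0,v0,u1,v1,k,name):
    cv2.imwrite(f"pics/{name}.png",cv2.resize(s["color"][v0:v1,u0:u1],None,fx=k,fy=k,interpolation=cv2.INTER_CUBIC))
def pose():
    o=robot.observe(); q=o["tool_rot"]; return o,np.array(o["tool_pos"]),Ro.from_quat([q[1],q[2],q[3],q[0]])
def go(x,y,z,yaw):
    """print jog shift (mm) and turn for tool-down pose with tool x axis at world yaw"""
    o,p,R=pose()
    T=Ro.from_euler('z',yaw)*Ro.from_euler('x',np.pi)
    rv=(R.inv()*T).as_rotvec(); d=R.inv().apply(np.array([x,y,z])-p)*1000
    print("t",round(o["time_s"],2),"pos",p.round(4),"F",np.round(o["contact_force"],1),"w",round(o["gripper_width"],4),"SHIFT",d.round(1),"TURN",rv.round(3))
E
python3 - <<'E'
from h import *
s=snap("top"); img=s["color"]; print("cam",-s["R"].T@s["t"])
hsv=cv2.cvtColor(img,cv2.COLOR_BGR2HSV)
def cs(m,box,amin):
    u0,v0,u1,v1=box; mm=np.zeros_like(m); mm[v0:v1,u0:u1]=m[v0:v1,u0:u1]
    c,_=cv2.findContours(mm,cv2.RETR_EXTERNAL,cv2.CHAIN_APPROX_NONE); return [x for x in c if cv2.contourArea(x)>amin]
w=cv2.inRange(hsv,(0,0,150),(180,60,255))
for c in cs(w,(262,186,360,262),150):
    r=cv2.minAreaRect(c); p=ray(s,cv2.boxPoints(r),0.04); print("roll",np.round(r[0],1),np.round(r[1],1),round(r[2],1),ray(s,r[0],.034)[0].round(4))
g=cv2.inRange(hsv,(45,100,50),(85,255,255))
for c in cs(g,(200,100,330,180),100): r=cv2.minAreaRect(c); print("scoop",r, ray(s,cv2.boxPoints(r),.006).round(4).tolist())
crop(s,130,180,250,260,6,"rack"); crop(s,400,160,500,280,5,"tray"); crop(s,250,175,375,270,6,"carton"); crop(s,220,115,410,180,4,"tools")
E
```

```text
cam [ 0.37369843 -0.01850863  1.25623826]
roll [336. 247.] [18. 24.] 90.0 [ 0.4508 -0.0455  0.034 ]
roll [285.9 248.2] [18.5 25.8] 85.2 [0.4489 0.0692 0.034 ]
roll [286.5 225. ] [18. 25.] 90.0 [0.5023 0.0677 0.034 ]
roll [334.8 222.4] [18.5 25.2] 87.0 [ 0.5076 -0.0433  0.034 ]
roll [283. 201.] [18. 24.] 90.0 [0.558  0.0757 0.034 ]
roll [331.5 198. ] [18. 25.] 90.0 [ 0.5643 -0.0361  0.034 ]
scoop ((267.61602783203125, 143.8311309814453), (75.05952453613281, 24.54203224182129), 2.4895529747009277) [[0.6745, 0.2044, 0.006], [0.7339, 0.2024, 0.006], [0.7252, 0.0239, 0.006], [0.6657, 0.0266, 0.006]]
```

View pics/rack.png

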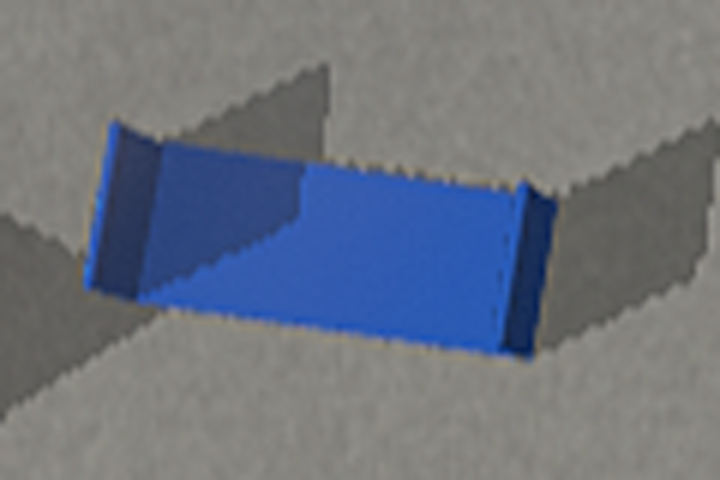

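View pics/tray.png

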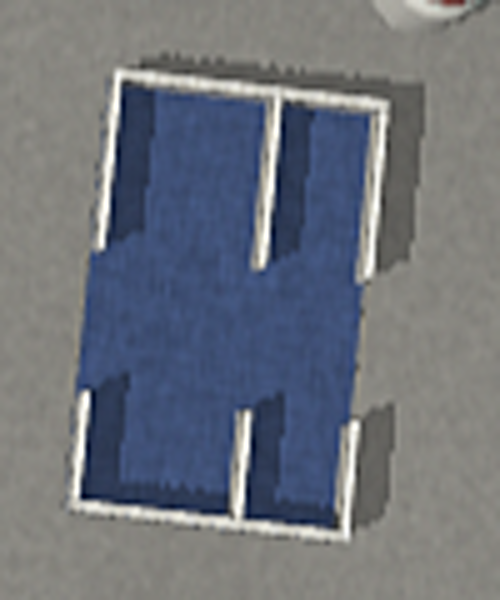

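View pics/carton.png

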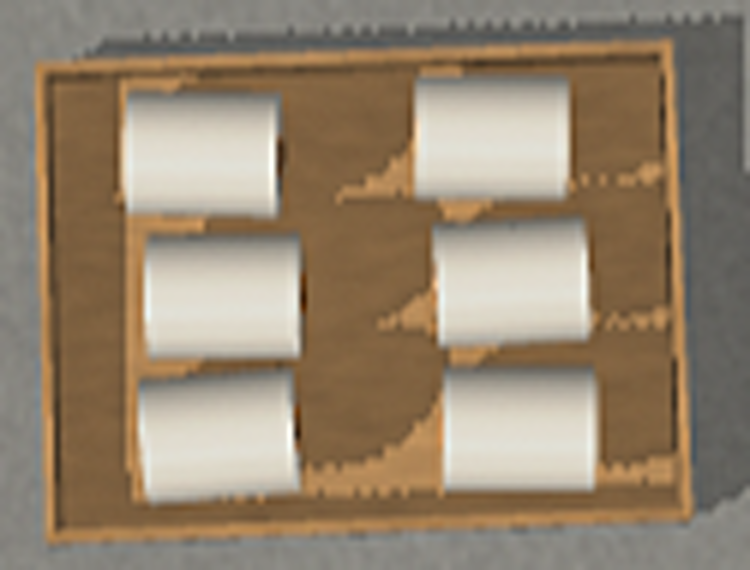

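View pics/tools.png

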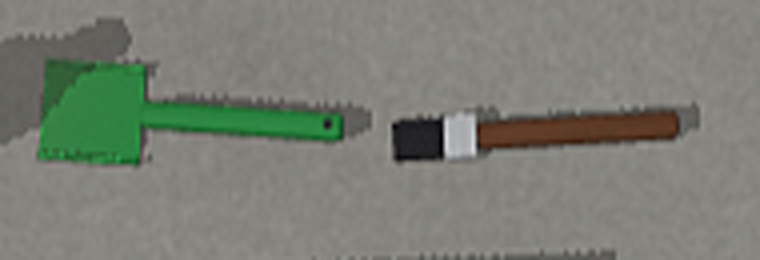

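```bash
python3 - <<'E'
from h import *
s=snap("top")
f=lambda l,k,o,z:ray(s,np.array(l)/k+np.array(o),z)
R=f([(556,197),(533,358)],6,(130,180),0.0); L=f([(113,122),(88,290)],6,(130,180),.055)
for a in(R,L): print("edge",a.round(4).tolist(),np.linalg.norm(a[0]-a[1]),np.arctan2(*(a[0]-a[1])[[1,0]]))
print("across",np.linalg.norm((R-L)[:,:2],axis=1),[np.arctan2(*((L-R)[i][[1,0]]))-np.pi/2 for i in(0,1)])
print("rack c",((R.mean(0)+L.mean(0))/2).round(4))
T=f([(117,68),(388,103),(350,541),(70,510)],5,(400,160),.021)
print("tray",T.round(4).tolist(),T.mean(0)); print([np.linalg.norm(T[i]-T[(i+1)%4]) for i in range(4)], [np.arctan2(*(T[i]-T[j])[[1,0]]) for i,j in((0,3),(1,2))],[np.arctan2(*(T[i]-T[j])[[1,0]])-np.pi/2 for i,j in((0,1),(3,2))])
C=f([(37,63),(673,40),(692,520),(50,542)],6,(250,175),.025); print("carton",C.mean(0),C.round(4).tolist())
# brush/scoop handles: ends, z~.016
S=f([(146,114),(343,127)],4,(220,115),.016);print("scoop handle",S.round(4).tolist(),np.linalg.norm(S[0]-S[1]))
Sb=f([(43,109),(142,112)],4,(220,115),.004);print("blade",Sb.round(4).tolist())
B=f([(478,134),(678,123)],4,(220,115),.016);print("brush h",B.round(4).tolist(),np.linalg.norm(B[0]-B[1]))
hsv=cv2.cvtColor(s["color"],cv2.COLOR_BGR2HSV)
m=cv2.inRange(hsv,(0,0,110),(180,50,255)); mm=np.zeros_like(m); mm[186:262,262:360]=m[186:262,262:360]
for c in cv2.findContours(mm,0,1)[0]:
    if cv2.contourArea(c)<150: continue
    r=cv2.minAreaRect(c); b=cv2.boxPoints(r); P=ray(s,b,.045); e=[P[i]-P[(i+1)%4] for i in(0,1)]; e=max(e,key=np.linalg.norm)
    print("roll",np.round(r[1],1),"x",ray(s,r[0],.028)[0,0].round(4),"y",ray(s,r[0],.042)[0,1].round(4),"axis-90deg",round((np.arctan2(e[1],e[0])%np.pi)-np.pi/2,3))
E
```

```text
edge [[0.5358, 0.2206, 0.0], [0.4723, 0.229, 0.0]] 0.06401236605412243 -0.1309815665064223
edge [[0.5582, 0.3766, 0.055], [0.4948, 0.3845, 0.055]] 0.06394342657523883 -0.12412048272819382
across [0.15757434 0.15713651] [np.float64(-0.14283215509649683), np.float64(-0.143313510596494)]
rack c [0.5153 0.3027 0.0275]
tray [[0.6229, -0.2528, 0.021], [0.6055, -0.3801, 0.021], [0.4001, -0.3557, 0.021], [0.4155, -0.226, 0.021]] [ 0.51100159 -0.30364632  0.021     ]
[np.float64(0.12853137453534344), np.float64(0.2067821709581499), np.float64(0.13057476955767877), np.float64(0.20905564808029464)] [np.float64(-0.1282783760380303), np.float64(-0.11841204547975677)] [np.float64(-0.1356926509162646), np.float64(-0.1180879968774251)]
carton [0.50688678 0.01265348 0.025     ] [[0.5961, 0.1388, 0.025], [0.6037, -0.1082, 0.025], [0.4171, -0.113, 0.025], [0.4106, 0.133, 0.025]]
scoop handle [[0.6981, 0.1395, 0.016], [0.6897, 0.0234, 0.016]] 0.11643138095587839
blade [[0.7045, 0.2023, 0.004], [0.7024, 0.1435, 0.004]]
brush h [[0.6851, -0.0563, 0.016], [0.6912, -0.1748, 0.016]] 0.11866731513394962
roll [20.5 25.7] x 0.4511 y 0.0687 axis-90deg 0.064
roll [20. 24.] x 0.4535 y -0.0453 axis-90deg -0.007
roll [20. 25.] x 0.5053 y 0.0672 axis-90deg -0.007
roll [20.5 25.1] x 0.5099 y -0.043 axis-90deg 0.037
roll [20. 25.] x 0.5612 y 0.074 axis-90deg -0.006
roll [19. 25.] x 0.5664 y -0.036 axis-90deg -0.006
```

```bash
python3 - <<'E'
from h import *
for n,(u0,v0,u1,v1) in(("top",(135,185,235,255)),("side",(250,330,340,450))):
    s=snap(n); k=6
    im=cv2.resize(s["color"][v0:v1,u0:u1],None,fx=k,fy=k,interpolation=cv2.INTER_CUBIC)
    Rz=Ro.from_euler('z',-.137); c=np.array([.5153,.3027,0])
    for z in(0.004,.055):
      for x in(-.032,.032):
        for y in(-.08,-.075,.075,.08):
            p=(proj(s,c+Rz.apply([x,y,z]))[0]-(u0,v0)+.5)*k-.5
            cv2.circle(im,tuple(int(v) for v in p),2,(0,255,255) if z>.01 else (0,0,255),-1)
    cv2.imwrite(f"pics/ov_{n}.png",im)
E
```

```text
(no output)
```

View pics/ov_top.png

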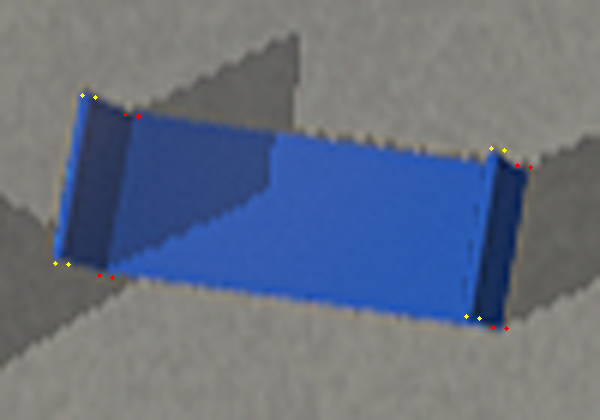

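View pics/ov_side.png

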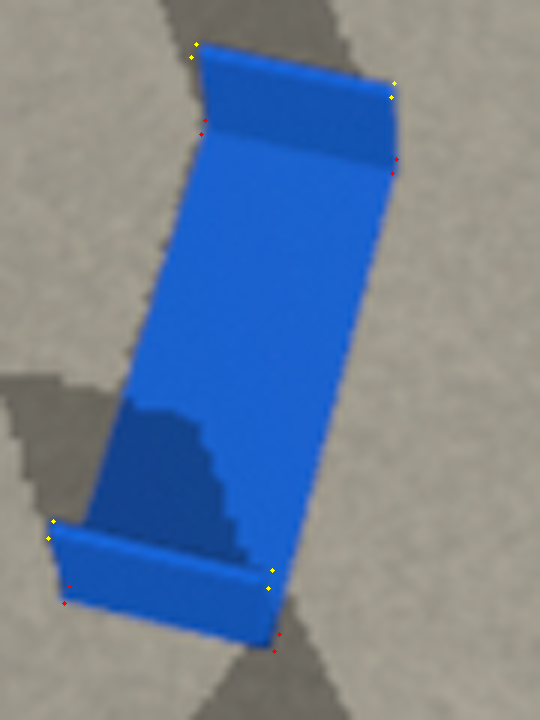

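```bash
python3 - <<'E'
from h import *
go(.4535,-.0453,.15,-1.57)
E
```

```text
t 0.3 pos [ 0.2294 -0.5813  0.2311] F [ 0.4  1.  -0.5] w 0.0854 SHIFT [-416.3 -405.2   81.3] TURN [0.    0.    0.375]
```

>>> jog_arm(
  targets="80 -416 -405 81 0 0 0.375;80 -416 -405 81 0 0 0.375;80 -416 -405 81 0 0 0.375;80 -416 -405 81 0 0 0.375;80 -416 -405 81 0 0 0.375",
  newtons=40,
)

```text
time_s: 0.92
tool_pos: [0.3491, -0.2945, 0.1881]
tool_rot: [0.0, 0.707, -0.707, 0.0]
contact_force: [1.0, 0.4, 0.1]
gripper_width: 0.0683
```

```bash
python3 - <<'E'
from h import *
go(.4535,-.0453,.15,-1.57)
E
```

```text
t 0.93 pos [ 0.3491 -0.2945  0.1881] F [1.  0.4 0.1] w 0.0683 SHIFT [-249.1 -104.6   38.1] TURN [-0. -0.  0.]
```

>>> jog_arm(
  targets="80 -249 -104.6 38 0 0 0;80 -249 -104.6 38 0 0 0;80 -249 -104.6 38 0 0 0;80 -249 -104.6 38 0 0 0;80 -249 -104.6 38 0 0 0",
)

```text
time_s: 1.55
tool_pos: [0.4542, -0.0417, 0.15]
tool_rot: [-0.0, 0.709, -0.705, 0.0]
contact_force: [0.4, -0.9, -0.5]
gripper_width: 0.068
```

```bash
python3 - <<'E'
from h import *
go(.4535,-.0453,.006,-1.578)
E
```

```text
t 1.55 pos [ 0.4542 -0.0417  0.15  ] F [ 0.4 -0.9 -0.5] w 0.068 SHIFT [  3.7   0.8 144. ] TURN [-0.001  0.     0.012]
```

>>> jog_arm(
  targets="80 3.7 0.8 40 0 0 0;80 3.7 0.8 95 0 0 0;80 3.7 0.8 144 0 0 0;80 3.7 0.8 144 0 0 0;0 3.7 0.8 144 0 0 0",
)

```text
time_s: 2.17
tool_pos: [0.4546, -0.0453, 0.0077]
tool_rot: [-0.001, 0.709, -0.705, 0.001]
contact_force: [0.3, 0.2, 0.4]
gripper_width: 0.0575
```

```bash
python3 - <<'E'
from h import *
go(.4535,-.0453,.006,-1.578)
s=snap("top"); crop(s,250,175,375,270,4,"g1a"); s=snap("side"); crop(s,250,200,370,330,4,"g1b")
E
```

```text
t 2.17 pos [ 0.4546 -0.0453  0.0077] F [0.3 0.2 0.4] w 0.0575 SHIFT [-0.   1.1  1.7] TURN [-0.002  0.     0.013]
```

View pics/g1b.png

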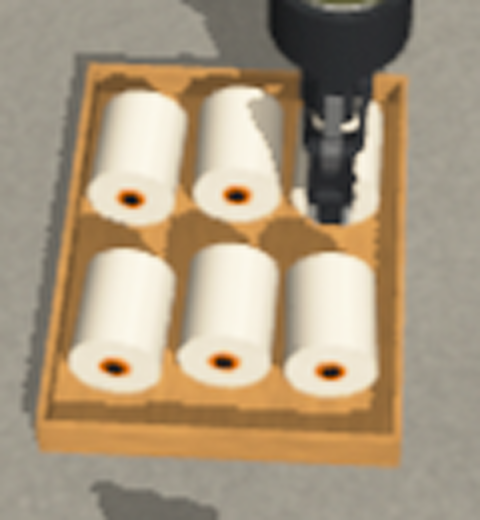

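```bash
cat >> h.py <<'E'
RC=np.array([.5148,.3027]); RY=-.137
def place(ry,z,off=0.0,rx=0.0):
    """off: roll centre minus TCP along tool y, m"""
    v=np.array([rx,ry+off]); c,s_=np.cos(RY),np.sin(RY)
    go(RC[0]+c*v[0]-s_*v[1],RC[1]+s_*v[0]+c*v[1],z,RY)
E
python3 - <<'E'
from h import *
place(.050,.13,.0015)
E
```

```text
t 2.27 pos [ 0.4551 -0.0455  0.0081] F [ 0.5 -0.1 -0.3] w 0.0574 SHIFT [-398.9  -69.3 -121.8] TURN [-0.003 -0.003 -1.429]
```

>>> jog_arm(
  targets="0 0 0 -60 0 0 0;0 0 0 -120 0 0 0;0 -399 -69 -122 0 0 -1.429;0 -399 -69 -122 0 0 -1.429;0 -399 -69 -122 0 0 -1.429",
  newtons=60,
)

```text
time_s: 2.9
tool_pos: [0.4866, 0.141, 0.1315]
tool_rot: [-0.002, 0.878, -0.479, 0.004]
contact_force: [1.9, -0.7, -0.1]
gripper_width: 0.0575
```

```bash
python3 - <<'E'
from h import *
place(.050,.13,.0015)
E
```

```text
t 2.9 pos [0.4866 0.141  0.1315] F [ 1.9 -0.7 -0.1] w 0.0575 SHIFT [-159.7 -144.8    1.6] TURN [-0.004 -0.008 -0.861]
```

>>> jog_arm(
  targets="0 -160 -145 1.6 0 0 -0.861;0 -160 -145 1.6 0 0 -0.861;0 -160 -145 1.6 0 0 -0.861;0 -160 -145 1.6 0 0 -0.861;0 -160 -145 1.6 0 0 -0.861",
)

```text
time_s: 3.52
tool_pos: [0.5214, 0.3573, 0.1318]
tool_rot: [-0.001, 0.998, -0.065, 0.005]
contact_force: [-0.7, -0.3, -1.4]
gripper_width: 0.0571
```

```bash
python3 - <<'E'
from h import *
place(.050,.009,.0015)
s=snap("top"); crop(s,130,180,250,260,6,"p1a")
E
```

```text
t 3.52 pos [0.5214 0.3573 0.1318] F [-0.7 -0.3 -1.4] w 0.0571 SHIFT [ -0.2   3.8 122.8] TURN [-0.003 -0.009  0.008]
```

View pics/p1a.png

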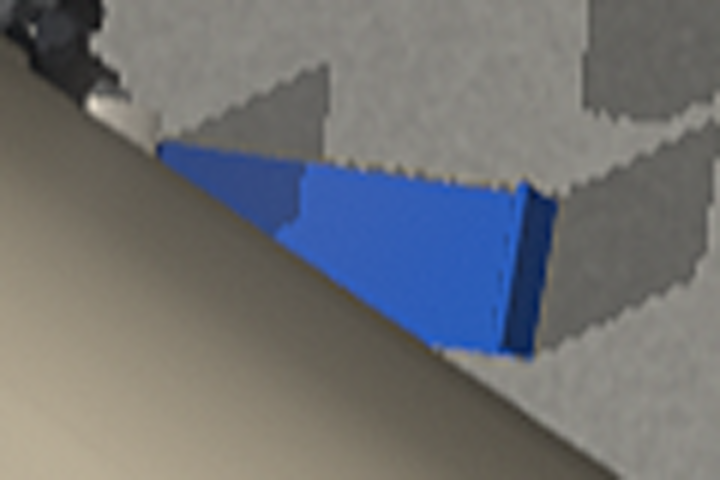

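>>> jog_arm(
  targets="0 0 4 40 0 -0.009 0;0 0 4 80 0 -0.009 0;0 0 4 80 0 -0.009 0",
)

```text
time_s: 3.95
tool_pos: [0.5216, 0.3497, 0.0504]
tool_rot: [0.001, 0.998, -0.064, -0.001]
contact_force: [0.5, -0.1, -0.9]
gripper_width: 0.0575
```

```bash
python3 - <<'E'
from h import *
place(.050,.009,.0015)
s=snap("side"); crop(s,240,300,360,450,4,"p1b")
E
```

```text
t 3.95 pos [0.5216 0.3497 0.0504] F [ 0.5 -0.1 -0.9] w 0.0575 SHIFT [-0.2 -4.1 41.4] TURN [0.002 0.001 0.008]
```

View pics/p1b.png

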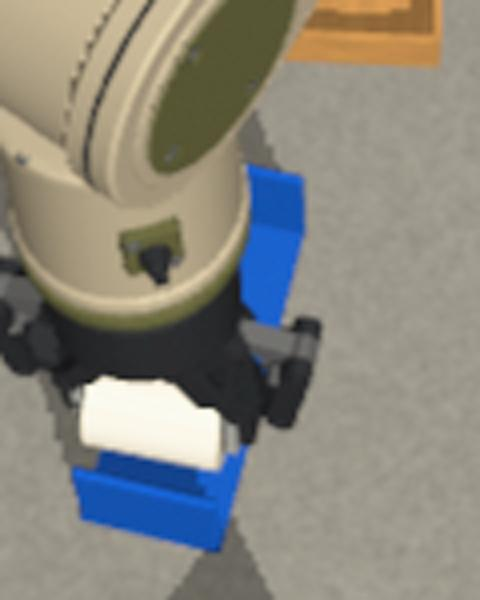

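>>> jog_arm(
  targets="0 0 -4 20 0 0 0;0 0 -4 37 0 0 0;0 0 -4 41 0 0 0;0 0 -4 41 0 0 0",
)

```text
time_s: 4.5
tool_pos: [0.5231, 0.3545, 0.0117]
tool_rot: [0.0, 0.998, -0.064, 0.0]
contact_force: [-1.2, -4.5, -3.4]
gripper_width: 0.0576
```

```bash
python3 - <<'E'
from h import *
place(.050,.009,.0015)
s=snap("side"); crop(s,240,300,360,450,4,"p1b")
E
```

```text
t 4.5 pos [0.5231 0.3545 0.0117] F [-1.2 -4.5 -3.4] w 0.0576 SHIFT [-1.1  0.9  2.7] TURN [ 0.    -0.001  0.008]
```

View pics/p1b.png

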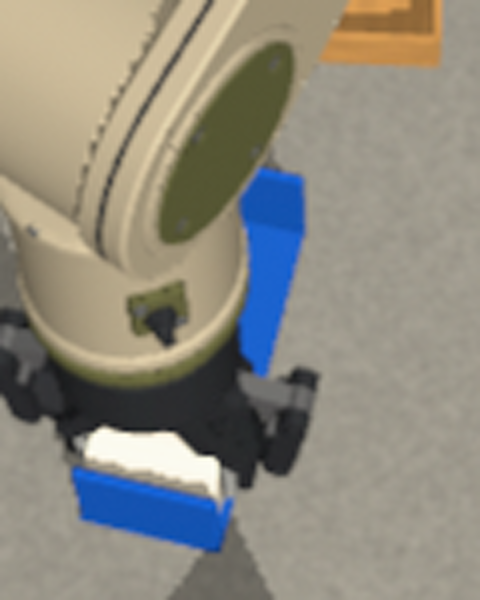

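>>> jog_arm(
  targets="0 0 2 3 0 0 0;0 0 2 3 0 0 0;76 0 2 3 0 0 0;76 0 2 3 0 0 0;76 0 2 -40 0 0 0",
)

```text
time_s: 5.18
tool_pos: [0.5213, 0.3512, 0.0496]
tool_rot: [0.002, 0.998, -0.064, -0.002]
contact_force: [0.2, 0.4, 0.3]
gripper_width: 0.0646
```

```bash
python3 - <<'E'
from h import *
go(.4511,.0687,.15,-1.57+.06)
E
```

```text
t 5.17 pos [0.5213 0.3512 0.0496] F [0.2 0.4 0.3] w 0.0646 SHIFT [-33.8 289.5 -99.3] TURN [5.000e-03 1.000e-03 1.382e+00]
```

>>> jog_arm(
  targets="80 0 0 -60 0 0 0;80 -34 290 -99 0 0 1.382;80 -34 290 -99 0 0 1.382;80 -34 290 -99 0 0 1.382;80 -34 290 -99 0 0 1.382",
)

```text
time_s: 5.8
tool_pos: [0.461, 0.1093, 0.144]
tool_rot: [0.002, 0.904, -0.428, -0.001]
contact_force: [1.2, 0.1, 0.0]
gripper_width: 0.0684
```

```bash
python3 - <<'E'
from h import *
go(.4511,.0687,.10,-1.57+.06)
s=snap("top"); crop(s,130,180,250,260,5,"p1c"); s=snap("side"); crop(s,240,300,360,450,4,"p1d")
E
```

```text
t 5.8 pos [0.461  0.1093 0.144 ] F [1.2 0.1 0. ] w 0.0684 SHIFT [25.2 33.2 44.2] TURN [ 0.004 -0.002  0.625]
```

View pics/p1c.png

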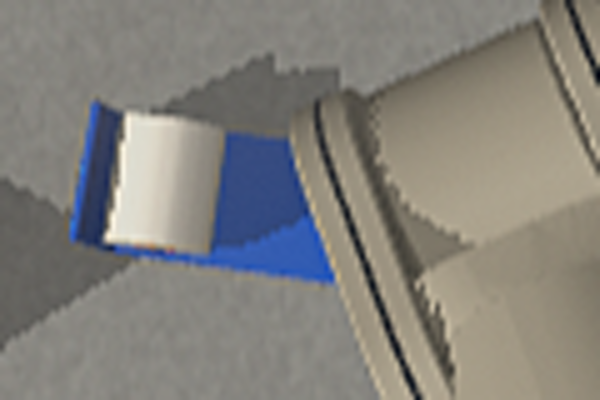

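View pics/p1d.png

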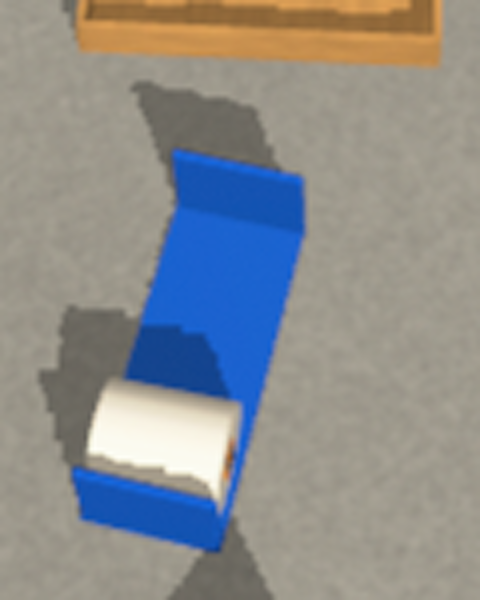

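Roll 1 lies at the +y wall, squared with the rack (top crop, about (165,185)). Now for roll 2.

>>> jog_arm(
  targets="80 25 33 20 0 0 0.625;80 25 33 20 0 0 0.625;80 25 33 40 0 0 0.625;80 25 33 40 0 0 0.625;80 25 33 40 0 0 0.625",
)

```text
time_s: 6.52
tool_pos: [0.4513, 0.0644, 0.1046]
tool_rot: [0.003, 0.726, -0.687, 0.001]
contact_force: [1.1, -0.1, 0.5]
gripper_width: 0.0681
```

```bash
python3 - <<'E'
from h import *
go(.4501,.0687,.007,-1.57+.064)
E
```

```text
t 6.53 pos [0.4513 0.0644 0.1046] F [ 1.1 -0.1  0.5] w 0.0681 SHIFT [-5.   0.7 97.6] TURN [ 0.003 -0.007 -0.009]
```

>>> jog_arm(
  targets="80 -5 1 20 0 -0.007 -0.009;80 -5 1 60 0 -0.007 -0.009;80 -5 1 97.6 0 -0.007 -0.009;80 -5 1 97.6 0 -0.007 -0.009;0 -5 1 97.6 0 -0.007 -0.009",
)

```text
time_s: 7.15
tool_pos: [0.4507, 0.0692, 0.0084]
tool_rot: [0.0, 0.73, -0.683, -0.001]
contact_force: [0.1, 0.4, 0.0]
gripper_width: 0.0576
```

>>> jog_arm(
  targets="0 0 0 0 0 0 0;0 0 0 -60 0 0 0;0 0 0 -120 0 0 0;0 0 0 -120 0 0 0",
)

```text
time_s: 7.65
tool_pos: [0.454, 0.0697, 0.1337]
tool_rot: [-0.003, 0.73, -0.683, 0.003]
contact_force: [0.7, -0.0, -1.3]
gripper_width: 0.0572
```

```bash
python3 - <<'E'
from h import *
place(-.050,.13,.0005)
s=snap("side"); crop(s,220,150,400,330,4,"g2")
E
```

```text
t 7.65 pos [0.454  0.0697 0.1337] F [ 0.7 -0.  -1.3] w 0.0572 SHIFT [-180.   -66.     4.1] TURN [-0.006 -0.006 -1.368]
```

View pics/g2.png

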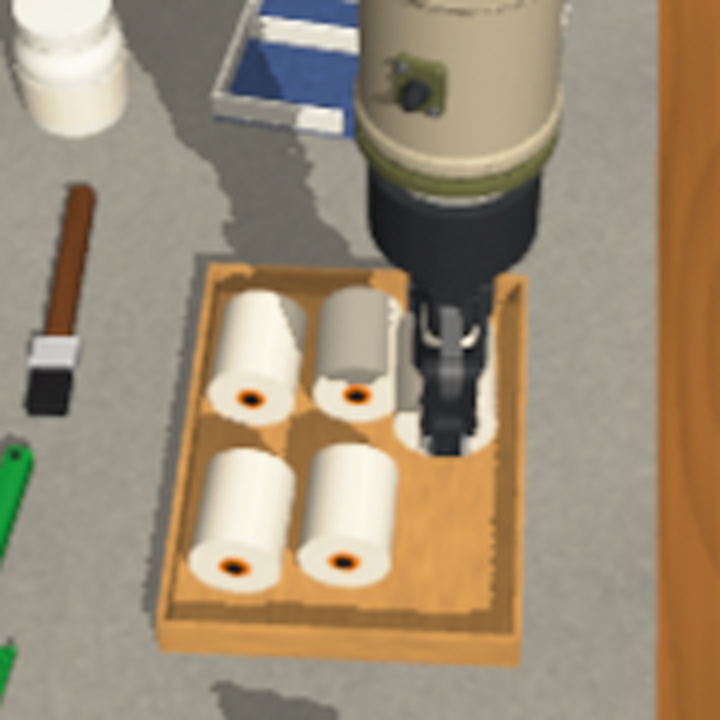

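>>> jog_arm(
  targets="0 -60 -22 4 0 0 -0.187;0 -120 -44 4 0 0 -0.373;0 -170 -62 4 0 0 -0.56;0 -180 -66 4 0 0 -0.747;0 -180 -66 4 0 0 -0.93",
)

```text
time_s: 8.32
tool_pos: [0.5056, 0.2546, 0.126]
tool_rot: [-0.0, 0.96, -0.279, 0.001]
contact_force: [0.3, -0.3, -1.3]
gripper_width: 0.0575
```

```bash
python3 - <<'E'
from h import *
place(-.050,.11,.0005)
E
```

```text
t 8.32 pos [0.5056 0.2546 0.126 ] F [ 0.3 -0.3 -1.3] w 0.0575 SHIFT [ 2.6 -0.5 16.1] TURN [-0.001 -0.002 -0.429]
```

>>> jog_arm(
  targets="0 2.6 -0.5 10 0 0 -0.187;0 2.6 -0.5 20 0 0 -0.37;0 2.6 -0.5 40 0 0 -0.429;0 2.6 -0.5 60 0 0 -0.429;0 2.6 -0.5 60 0 0 -0.429",
)

```text
time_s: 8.95
tool_pos: [0.507, 0.253, 0.0641]
tool_rot: [0.001, 0.998, -0.069, -0.001]
contact_force: [-0.4, 0.8, 0.0]
gripper_width: 0.0578
```

```bash
python3 - <<'E'
from h import *
place(-.050,.0095,.0005)
s=snap("side"); crop(s,240,300,360,450,4,"p2")
E
```

```text
t 8.95 pos [0.507  0.253  0.0641] F [-0.4  0.8  0. ] w 0.0578 SHIFT [ 1.  -0.9 54.6] TURN [ 0.002  0.001 -0.001]
```

View pics/p2.png

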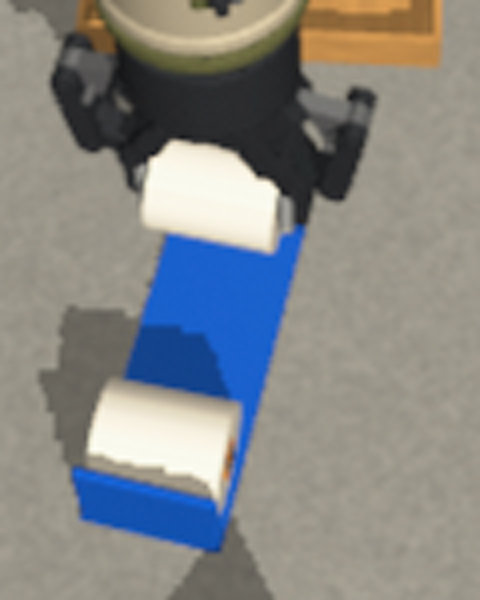

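>>> jog_arm(
  targets="0 1 -2 25 0 0 0;0 1 -2 45 0 0 0;0 1 -2 54 0 0 0;0 1 -2 55 0 0 0;0 1 -2 55 0 0 0",
)

```text
time_s: 9.62
tool_pos: [0.5091, 0.2556, 0.0108]
tool_rot: [0.0, 0.998, -0.069, 0.001]
contact_force: [-1.1, -0.4, -0.3]
gripper_width: 0.0572
```

```bash
python3 - <<'E'
from h import *
place(-.050,.0095,.0005)
E
```

```text
t 9.62 pos [0.5091 0.2556 0.0108] F [-1.1 -0.4 -0.3] w 0.0572 SHIFT [-0.8  2.1  1.3] TURN [ 0.    -0.001 -0.001]
```

>>> jog_arm(
  targets="0 -0.8 1.5 2.5 0 0 0;0 -0.8 1.5 2.5 0 0 0;76 -0.8 1.5 2.5 0 0 0;76 -0.8 1.5 2.5 0 0 0;76 -0.8 1.5 -50 0 0 0",
)

```text
time_s: 10.25
tool_pos: [0.5063, 0.2529, 0.0586]
tool_rot: [0.001, 0.998, -0.069, -0.002]
contact_force: [0.7, 0.8, 0.7]
gripper_width: 0.0648
```

```bash
python3 - <<'E'
from h import *
go(.5096,-.043,.13,-1.57+.037)
E
```

```text
t 10.25 pos [0.5063 0.2529 0.0586] F [0.7 0.8 0.7] w 0.0648 SHIFT [ 43.7 292.8 -70.7] TURN [0.005 0.002 1.395]
```

>>> jog_arm(
  targets="80 0 0 -60 0 0 0;80 44 60 -71 0 0 0.187;80 44 120 -71 0 0 0.373;80 44 180 -71 0 0 0.56;80 44 240 -71 0 0 0.747",
)

```text
time_s: 10.88
tool_pos: [0.5173, 0.0103, 0.1303]
tool_rot: [0.002, 0.902, -0.431, -0.001]
contact_force: [1.0, -0.2, -0.3]
gripper_width: 0.0682
```

```bash
python3 - <<'E'
from h import *
go(.5096,-.043,.10,-1.57+.037)
s=snap("side"); crop(s,240,300,360,450,4,"p2b")
E
```

```text
t 10.88 pos [0.5173 0.0103 0.1303] F [ 1.  -0.2 -0.3] w 0.0682 SHIFT [36.6 39.3 30.5] TURN [ 0.005 -0.001  0.642]
```

View pics/p2b.png

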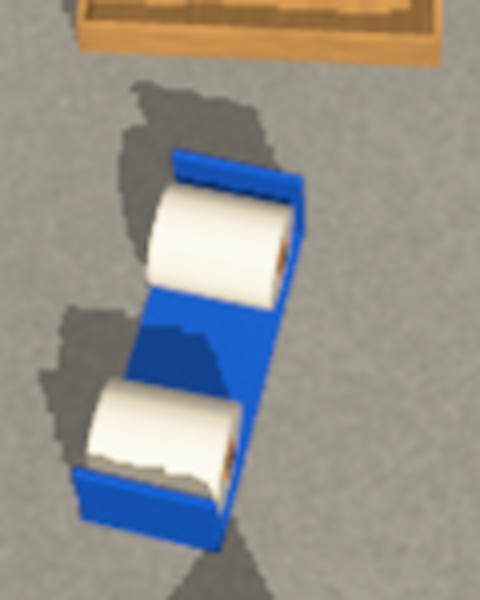

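Both outer bottom rolls sit square in the rack, at (220,245) and (160,435) in the crop. Next is the third.

>>> jog_arm(
  targets="80 36 39 5 0 0 0.187;80 36.6 39.3 10 0 0 0.373;80 36.6 39.3 20 0 0 0.56;80 36.6 39.3 30 0 0 0.642;80 36.6 39.3 30 0 0 0.642",
)

```text
time_s: 11.55
tool_pos: [0.5073, -0.0523, 0.0997]
tool_rot: [0.005, 0.714, -0.7, -0.0]
contact_force: [-0.1, 0.1, -0.4]
gripper_width: 0.0685
```

```bash
python3 - <<'E'
from h import *
go(.5090,-.043,.007,-1.57+.037)
E
```

```text
t 11.55 pos [ 0.5073 -0.0523  0.0997] F [-0.1  0.1 -0.4] w 0.0685 SHIFT [-9.9 -2.5 92.6] TURN [ 0.007 -0.006 -0.018]
```

>>> jog_arm(
  targets="80 -10 -2.5 5 0 0 -0.018;80 -10 -2.5 40 0 0 -0.018;80 -10 -2.5 92.6 0 0 -0.018;80 -10 -2.5 92.6 0 0 -0.018;0 -10 -2.5 92.6 0 0 -0.018",
)

```text
time_s: 12.18
tool_pos: [0.51, -0.0422, 0.0087]
tool_rot: [0.004, 0.721, -0.693, 0.0]
contact_force: [-1.1, -0.2, -0.8]
gripper_width: 0.0574
```

>>> jog_arm(
  targets="0 0 0 0 0 0 0;0 0 0 -60 0 0 0;0 0 0 -115 0 0 0;0 0 0 -115 0 0 0",
)

```text
time_s: 12.68
tool_pos: [0.5139, -0.0413, 0.1294]
tool_rot: [0.002, 0.721, -0.693, 0.004]
contact_force: [0.7, 0.5, -0.9]
gripper_width: 0.0574
```

```bash
python3 - <<'E'
from h import *
s=snap("side"); crop(s,220,150,400,330,4,"g3")
place(0,.125,.000)
E
```

```text
t 12.72 pos [ 0.5124 -0.0416  0.1268] F [-0.2  0.5 -1.9] w 0.0576 SHIFT [-343.9  -16.2   -1. ] TURN [ 0.006 -0.007 -1.394]
```

View pics/g3.png

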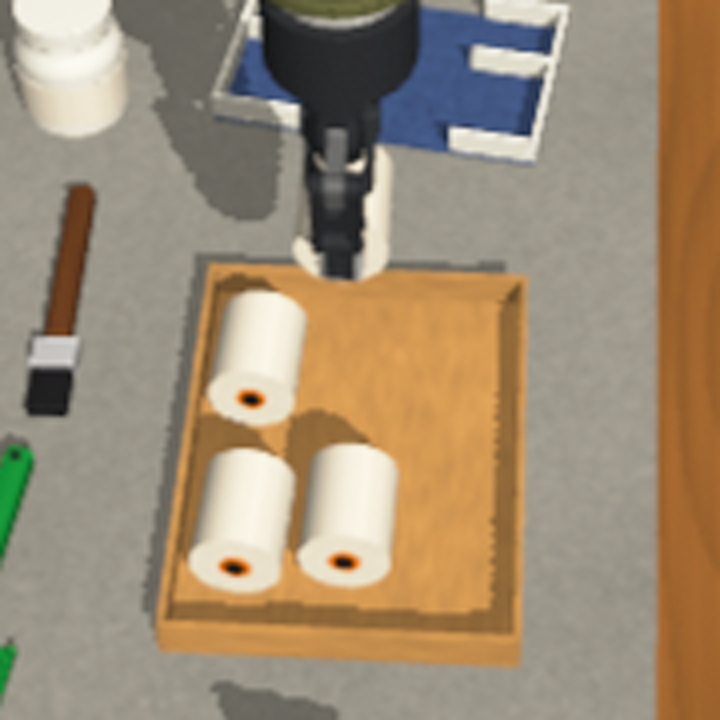

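>>> jog_arm(
  targets="0 -60 -3 -1 0 0 -0.187;0 -120 -6 -1 0 0 -0.373;0 -180 -9 -1 0 0 -0.56;0 -240 -12 -1 0 0 -0.747;0 -300 -15 -1 0 0 -0.93",
)

```text
time_s: 13.35
tool_pos: [0.515, 0.2601, 0.1249]
tool_rot: [0.004, 0.956, -0.293, 0.001]
contact_force: [1.4, 1.3, -0.4]
gripper_width: 0.0576
```

```bash
python3 - <<'E'
from h import *
place(0,.10,.0)
E
```

```text
t 13.35 pos [0.515  0.2601 0.1249] F [ 1.4  1.3 -0.4] w 0.0576 SHIFT [-24.2 -35.3  24.5] TURN [ 0.009 -0.003 -0.458]
```

>>> jog_arm(
  targets="0 -24 -35 5 0.009 0 -0.187;0 -24 -35 5 0.009 0 -0.37;0 -24 -35 24 0.009 0 -0.458;0 -24 -35 50 0.009 0 -0.458;0 -24 -35 55 0.009 0 -0.458",
)

```text
time_s: 13.98
tool_pos: [0.5136, 0.3011, 0.0675]
tool_rot: [0.001, 0.998, -0.068, -0.0]
contact_force: [0.1, -0.1, -0.2]
gripper_width: 0.0573
```

```bash
python3 - <<'E'
from h import *
s=snap("side"); crop(s,240,300,360,450,4,"p3")
place(0,.009,.0)
E
```

```text
t 14.03 pos [0.5139 0.3015 0.0681] F [-0.3  0.1 -1.1] w 0.0576 SHIFT [ 0.6 -1.4 59.1] TURN [ 0.002 -0.001 -0.   ]
```

View pics/p3.png

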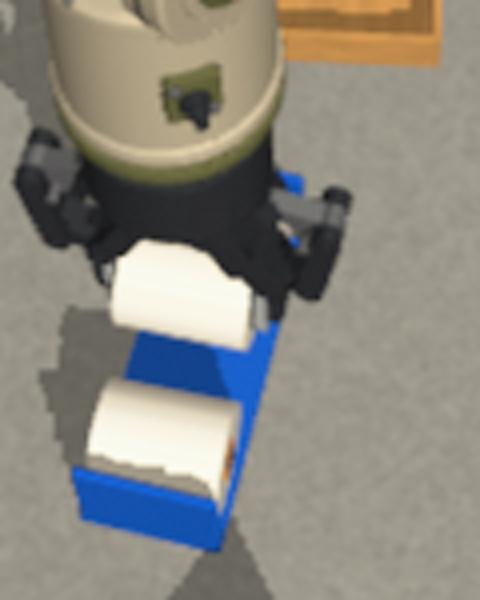

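>>> jog_arm(
  targets="0 0.6 -1.4 20 0 0 0;0 0.6 -1.4 40 0 0 0;0 0.6 -1.4 55 0 0 0;0 0.6 -1.4 59.5 0 0 0;0 0.6 -1.4 60 0 0 0",
)

```text
time_s: 14.65
tool_pos: [0.5147, 0.3029, 0.0081]
tool_rot: [0.001, 0.998, -0.068, 0.0]
contact_force: [1.1, -1.1, -0.4]
gripper_width: 0.0573
```

```bash
python3 - <<'E'
from h import *
s=snap("side"); crop(s,240,300,360,450,4,"p3")
place(0,.009,.0)
E
```

```text
t 14.7 pos [0.5148 0.3029 0.0082] F [-0.1  0.  -0.9] w 0.0573 SHIFT [ 0.   0.2 -0.8] TURN [ 0.001 -0.001  0.   ]
```

View pics/p3.png

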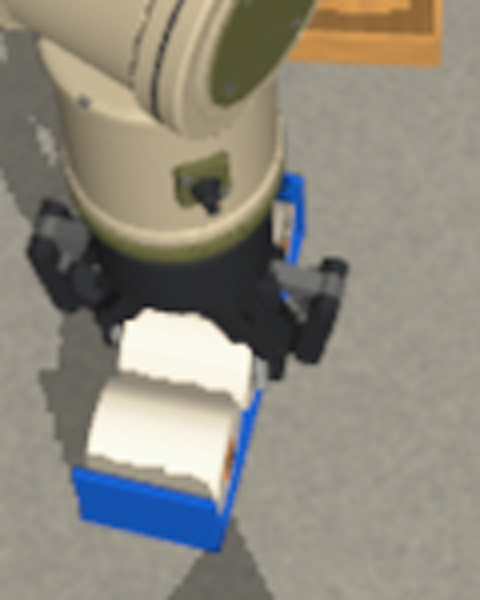

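>>> jog_arm(
  targets="76 0 0 0 0 0 0;76 0 0 0 0 0 0;76 0 0 -50 0 0 0;76 0 0 -110 0 0 0;76 0 0 -120 0 0 0",
)

```text
time_s: 15.32
tool_pos: [0.5161, 0.3047, 0.1324]
tool_rot: [-0.001, 0.998, -0.068, 0.003]
contact_force: [-0.0, 0.9, -0.7]
gripper_width: 0.0651
```

```bash
python3 - <<'E'
from h import *
go(.5048,.0672,.12,-1.57)
E
```

```text
t 15.32 pos [0.5161 0.3047 0.1324] F [-0.   0.9 -0.7] w 0.0651 SHIFT [ 21.1 236.8  12. ] TURN [-0.006 -0.003  1.433]
```

>>> jog_arm(
  targets="80 5 60 12 0 0 0.187;80 10 120 12 0 0 0.373;80 15 180 12 0 0 0.56;80 21 237 12 0 0 0.747;80 21 237 12 0 0 0.93",
)

```text
time_s: 15.95
tool_pos: [0.5046, 0.0608, 0.1192]
tool_rot: [-0.001, 0.857, -0.515, 0.002]
contact_force: [1.2, 0.3, -0.5]
gripper_width: 0.0684
```

```bash
python3 - <<'E'
from h import *
s=snap("side"); crop(s,240,300,360,450,4,"p3b")
s=snap("top"); crop(s,130,180,250,260,5,"p3c")
go(.5048,.0672,.10,-1.57)
E
```

```text
t 16.05 pos [0.5046 0.0658 0.1197] F [0.3 0.4 0.6] w 0.0683 SHIFT [-1.1 -0.7 19.7] TURN [-0.006 -0.001  0.499]
```

View pics/p3b.png

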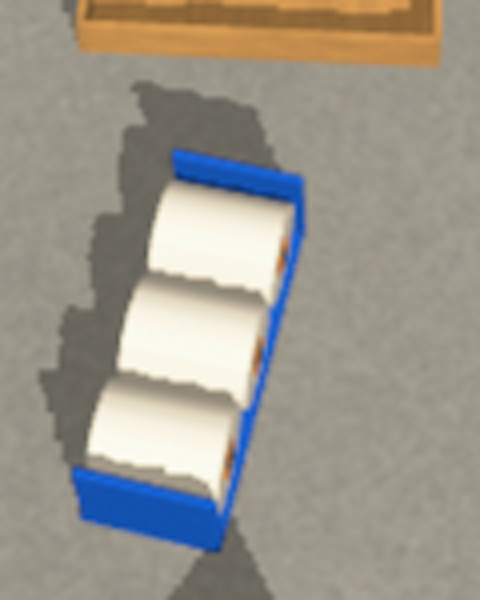

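View pics/p3c.png

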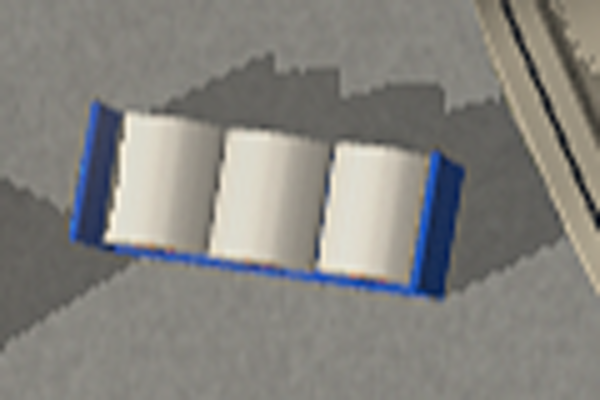

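The bottom row is complete and evenly spaced: top-crop centres are about (165,180), (270,197) and (375,212).

>>> jog_arm(
  targets="80 -1 -1 5 0 0 0.187;80 -1 -1 10 0 0 0.373;80 -1 -1 20 0 0 0.499;80 -1 -1 40 0 0 0.499;80 -1 -1 55 0 0 0.499",
)

```text
time_s: 16.68
tool_pos: [0.5047, 0.0677, 0.063]
tool_rot: [-0.002, 0.709, -0.705, 0.001]
contact_force: [-0.1, 0.3, -0.3]
gripper_width: 0.0683
```

```bash
python3 - <<'E'
from h import *
s=snap("top"); hsv=cv2.cvtColor(s["color"],cv2.COLOR_BGR2HSV)
m=cv2.inRange(hsv,(0,0,125),(180,50,255)); mm=np.zeros_like(m); mm[195:245,148:216]=m[195:245,148:216]
mm=cv2.erode(mm,np.ones((1,2)))
for c in cv2.findContours(mm,0,1)[0]:
    if cv2.contourArea(c)<100: continue
    r=cv2.minAreaRect(c); p=ray(s,r[0],.036)[0,:2]-RC; C,S=np.cos(RY),np.sin(RY)
    print(np.round(r,1) if 0 else r[1],"rack frame",round(C*p[0]+S*p[1],4),round(-S*p[0]+C*p[1],4))
go(.5048,.0672,.007,-1.57)
E
```

```text
(12.0, 66.0) rack frame -0.0409 -0.0027
(17.39482879638672, 26.870059967041016) rack frame 0.0022 -0.0472
(47.82198715209961, 35.5053596496582) rack frame 0.0128 0.0323
t 16.73 pos [0.5037 0.0674 0.0615] F [-1.7 -0.9 -2.8] w 0.0682 SHIFT [ 0.3 -0.9 54.5] TURN [-0.003  0.001  0.004]
```

>>> jog_arm(
  targets="80 0 -1 30 0 0 0;80 0 -1 54.5 0 0 0;80 0 -1 54.5 0 0 0;0 0 -1 54.5 0 0 0;0 0 -1 54.5 0 0 0",
)

```text
time_s: 17.35
tool_pos: [0.5056, 0.0675, 0.008]
tool_rot: [-0.002, 0.709, -0.705, 0.001]
contact_force: [0.1, 0.0, -0.6]
gripper_width: 0.0576
```

>>> jog_arm(
  targets="0 0 0 -60 0 0 0;0 0 0 -120 0 0 0;0 0 0 -150 0 0 0;0 0 0 -150 0 0 0",
)

```text
time_s: 17.85
tool_pos: [0.5064, 0.0676, 0.1609]
tool_rot: [-0.003, 0.709, -0.705, 0.003]
contact_force: [-0.4, -0.8, -1.3]
gripper_width: 0.0575
```

```bash
python3 - <<'E'
from h import *
s=snap("side"); crop(s,220,120,400,330,3,"g4")
place(.025,.16,.0)
E
```

```text
t 17.9 pos [0.5055 0.0672 0.159 ] F [-0.1 -0.6 -0.8] w 0.0575 SHIFT [-260.2  -14.1   -0.9] TURN [-0.006 -0.005 -1.428]
```

View pics/g4.png

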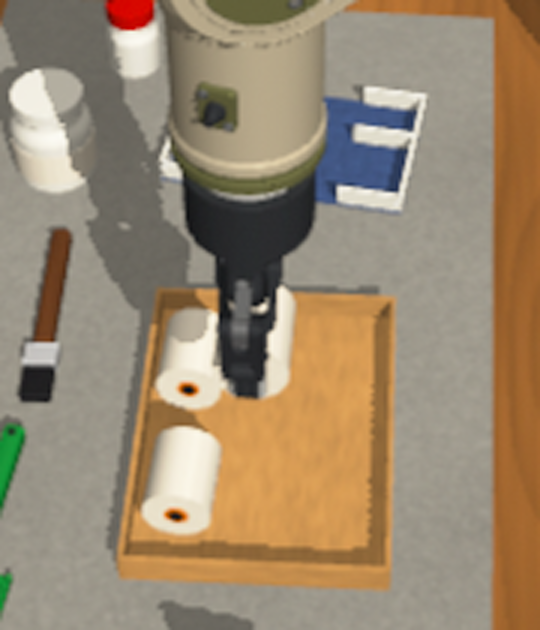

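```bash
python3 - <<'E'
from h import *
s=snap("side"); crop(s,280,190,330,260,10,"g4b")
s=snap("top"); crop(s,260,180,340,260,8,"g4c")
print(pose()[1])
E
```

```text
[0.50442084 0.06709841 0.15725288]
```

View pics/g4b.png

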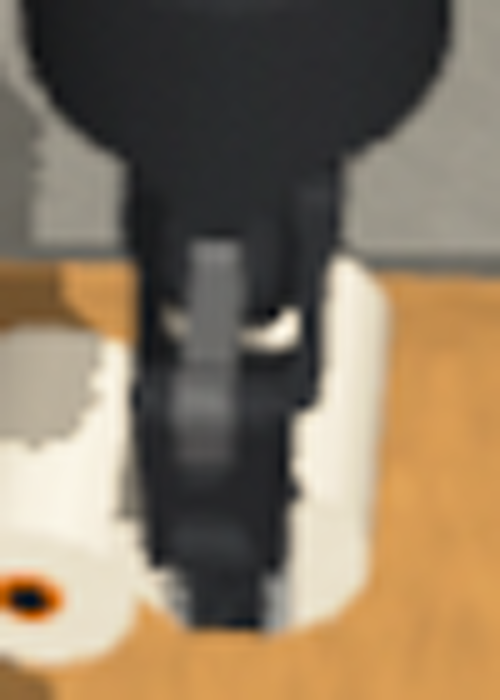

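>>> jog_arm(
  targets="0 -60 -3 -1 0 0 -0.187;0 -120 -6 -1 0 0 -0.373;0 -180 -9 -1 0 0 -0.56;0 -230 -12 -1 0 0 -0.747;0 -260 -15 -1 0 0 -0.93",
)

```text
time_s: 18.62
tool_pos: [0.5164, 0.3299, 0.1569]
tool_rot: [-0.001, 0.951, -0.308, 0.0]
contact_force: [0.8, -0.8, -0.9]
gripper_width: 0.0573
```

```bash
python3 - <<'E'
from h import *
place(.025,.12,.0035)
E
```

```text
t 18.62 pos [0.5164 0.3299 0.1569] F [ 0.8 -0.8 -0.9] w 0.0573 SHIFT [ 1.3 -2.1 36.9] TURN [-0.001 -0.    -0.489]
```

>>> jog_arm(
  targets="0 1 -2 0 0 0 -0.187;0 1 -2 0 0 0 -0.37;0 1 -2 30 0 0 -0.489;0 1 -2 70 0 0 -0.489;0 1 -2 85 0 0 -0.489",
)

```text
time_s: 19.25
tool_pos: [0.5169, 0.33, 0.0685]
tool_rot: [0.001, 0.998, -0.068, -0.002]
contact_force: [-0.7, 0.4, 0.4]
gripper_width: 0.0575
```

```bash
python3 - <<'E'
from h import *
s=snap("side"); crop(s,240,290,360,440,4,"p4")
place(.025,.050,.0035)
E
```

```text
t 19.3 pos [0.5169 0.3299 0.068 ] F [-0.4 -0.5 -2.2] w 0.0574 SHIFT [ 1.7 -1.3 18. ] TURN [0.002 0.004 0.   ]
```

View pics/p4.png

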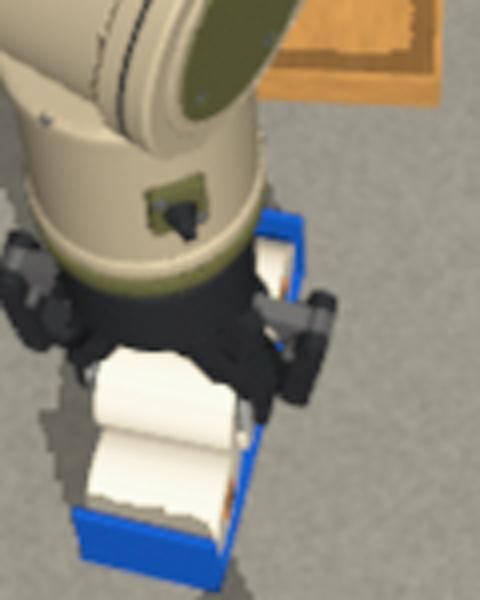

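>>> jog_arm(
  targets="0 1.5 -1.3 9 0 0 0;0 1.5 -1.3 14 0 0 0;0 1.5 -1.3 17.5 0 0 0;0 1.5 -1.3 18.5 0 0 0;0 1.5 -1.3 18.5 0 0 0",
)

```text
time_s: 19.92
tool_pos: [0.5187, 0.3314, 0.0503]
tool_rot: [0.001, 0.998, -0.068, -0.001]
contact_force: [-1.1, -1.1, 5.0]
gripper_width: 0.0574
```

```bash
python3 - <<'E'
from h import *
s=snap("side"); crop(s,240,290,360,440,4,"p4")
place(.025,.050,.0035)
E
```

```text
t 19.98 pos [0.5187 0.3313 0.0503] F [-1.8 -2.4  5.6] w 0.0575 SHIFT [0.  0.4 0.3] TURN [0.001 0.003 0.   ]
```

View pics/p4.png

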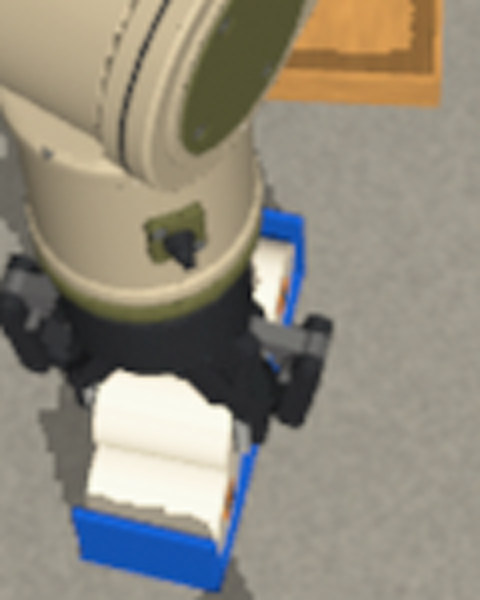

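>>> jog_arm(
  targets="0 0 1 0.5 0 0 0;0 0 1 0.5 0 0 0;74 0 1 0 0 0 0;74 0 1 0 0 0 0;74 0 1 -40 0 0 0",
)

```text
time_s: 20.6
tool_pos: [0.5176, 0.3289, 0.088]
tool_rot: [0.002, 0.998, -0.068, -0.003]
contact_force: [0.5, 0.5, 1.7]
gripper_width: 0.0631
```

>>> jog_arm(
  targets="74 0 0 -30 0 0 0;80 5 60 -50 0 0 0.187;80 10 120 -50 0 0 0.373;80 15 180 -50 0 0 0.56",
)

```text
time_s: 21.1
tool_pos: [0.5081, 0.1468, 0.1387]
tool_rot: [0.003, 0.939, -0.344, -0.003]
contact_force: [1.6, -0.3, 0.3]
gripper_width: 0.0683
```

```bash
python3 - <<'E'
from h import *
s=snap("side"); crop(s,240,200,360,440,3,"p4b")
s=snap("top"); crop(s,130,180,250,260,5,"p4c"); crop(s,250,175,375,270,6,"ca2")
go(.561,.074,.12,-1.57)
E
```

```text
t 21.2 pos [0.5093 0.1404 0.1379] F [ 0.5  0.4 -0.2] w 0.0688 SHIFT [82.5 16.2 18.1] TURN [ 0.011 -0.004  0.858]
```

View pics/p4b.png

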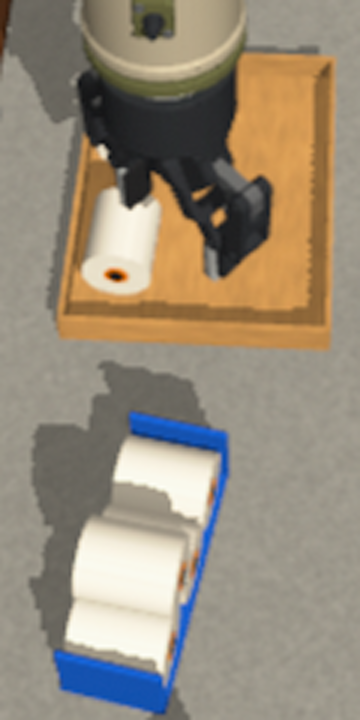

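View pics/ca2.png

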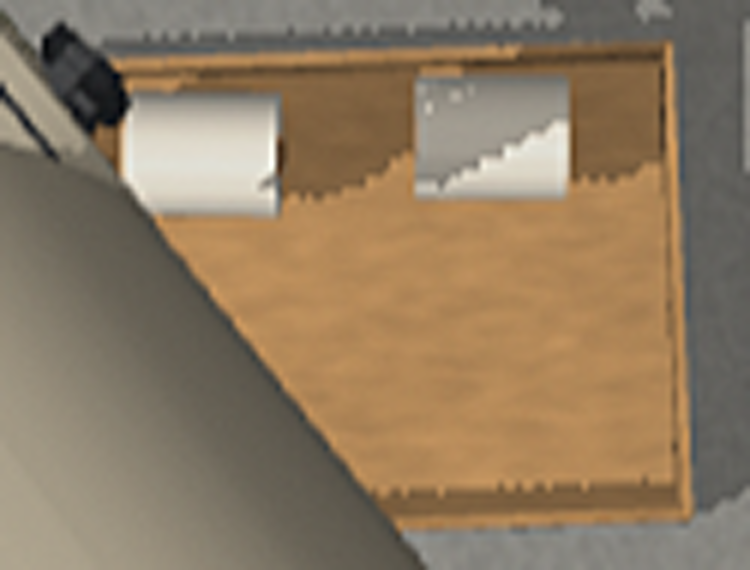

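View pics/p4c.png

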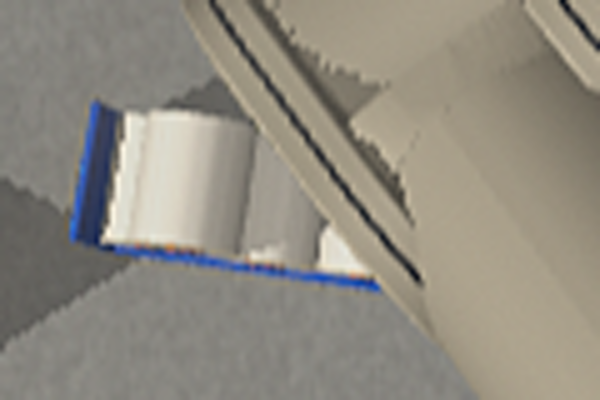

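The fourth roll is saddled at mid1. Next is the roll at top-image pixel (283,201).

>>> jog_arm(
  targets="80 50 10 5 0 0 0.187;80 82 16 10 0 0 0.373;80 82 16 10 0 0 0.56;80 82 16 18 0 0 0.747;80 82 16 18 0 0 0.858",
)

```text
time_s: 21.82
tool_pos: [0.5604, 0.0745, 0.1194]
tool_rot: [-0.006, -0.706, 0.709, 0.0]
contact_force: [-0.3, 0.0, 0.4]
gripper_width: 0.0681
```

```bash
python3 - <<'E'
from h import *
go(.5605,.074,.007,-1.575)
E
```

```text
t 21.82 pos [0.5604 0.0745 0.1194] F [-0.3  0.   0.4] w 0.0681 SHIFT [ -0.5  -1.  112.4] TURN [ 0.009 -0.008 -0.   ]
```

>>> jog_arm(
  targets="80 0 0 50 0.009 -0.008 0;80 0 0 95 0.009 -0.008 0;80 0 0 112.5 0.009 -0.008 0;80 0 0 112.5 0.009 -0.008 0;0 0 0 112.5 0.009 -0.008 0",
)

```text
time_s: 22.45
tool_pos: [0.5607, 0.074, 0.0088]
tool_rot: [0.001, -0.706, 0.709, -0.001]
contact_force: [-0.2, -0.6, 0.0]
gripper_width: 0.0575
```

>>> jog_arm(
  targets="0 0 0 0 0 0 0;0 0 0 -60 0 0 0;0 0 0 -120 0 0 0;0 0 0 -150 0 0 0;0 0 0 -150 0 0 0",
)

```text
time_s: 23.08
tool_pos: [0.5619, 0.0744, 0.1621]
tool_rot: [0.003, -0.706, 0.709, -0.003]
contact_force: [-0.3, -0.6, -0.9]
gripper_width: 0.0575
```

```bash
python3 - <<'E'
from h import *
s=snap("side"); crop(s,240,170,320,270,6,"g5")
place(-.025,.16,.0)
E
```

```text
t 23.12 pos [0.561  0.074  0.1602] F [ 0.6 -0.8 -1.4] w 0.0576 SHIFT [-2.037e+02  5.050e+01 -2.000e-01] TURN [-0.004 -0.005 -1.438]
```

View pics/g5.png

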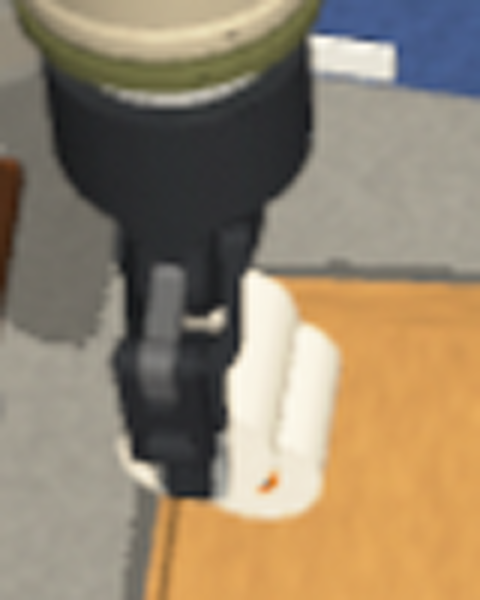

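>>> jog_arm(
  targets="0 -60 15 0 0 0 -0.187;0 -120 30 0 0 0 -0.373;0 -180 45 0 0 0 -0.56;0 -204 50.5 0 0 0 -0.747;0 -204 50.5 0 0 0 -0.93",
)

```text
time_s: 23.75
tool_pos: [0.5093, 0.2809, 0.1588]
tool_rot: [-0.001, 0.95, -0.312, 0.002]
contact_force: [0.8, 0.6, -0.7]
gripper_width: 0.0576
```

```bash
python3 - <<'E'
from h import *
place(-.025,.12,.0)
E
```

```text
t 23.75 pos [0.5093 0.2809 0.1588] F [ 0.8  0.6 -0.7] w 0.0576 SHIFT [ 3.3  1.2 38.8] TURN [-0.002 -0.004 -0.497]
```

>>> jog_arm(
  targets="0 3 2 0 0 0 -0.187;0 3 2 0 0 0 -0.37;0 3 2 30 0 0 -0.497;0 3 2 70 0 0 -0.497;0 3 2 89 0 0 -0.497",
)

```text
time_s: 24.38
tool_pos: [0.5096, 0.2765, 0.0669]
tool_rot: [0.001, 0.998, -0.069, 0.0]
contact_force: [-0.5, -0.1, -0.4]
gripper_width: 0.0576
```

```bash
python3 - <<'E'
from h import *
s=snap("side"); crop(s,240,290,360,440,4,"p5")
place(-.0255,.050,.0)
E
```

```text
t 24.43 pos [0.5092 0.2763 0.0656] F [-0.9 -1.8 -1.7] w 0.0574 SHIFT [ 1.9 -1.5 15.6] TURN [ 0.002  0.    -0.   ]
```

View pics/p5.png

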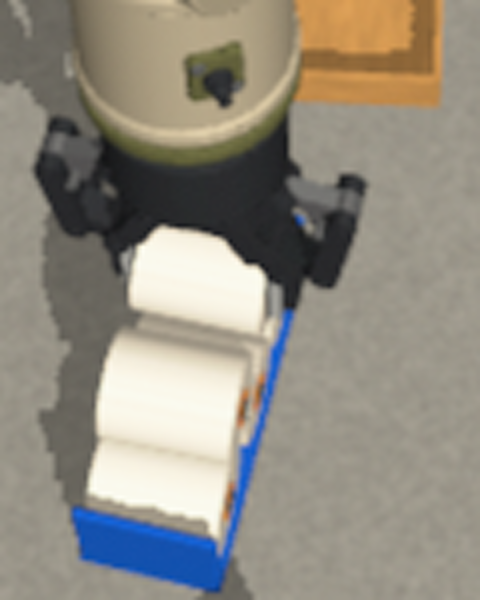

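>>> jog_arm(
  targets="0 2 -1.5 8 0 0 0;0 2 -1.5 13 0 0 0;0 2 -1.5 15.5 0 0 0;0 2 -1.5 16 0 0 0;0 2 -1.5 16 0 0 0",
)

```text
time_s: 25.05
tool_pos: [0.5118, 0.278, 0.0505]
tool_rot: [0.001, 0.998, -0.068, 0.0]
contact_force: [1.0, 1.4, 4.3]
gripper_width: 0.0575
```

```bash
python3 - <<'E'
from h import *
place(-.0255,.050,.0)
E
```

```text
t 25.05 pos [0.5118 0.278  0.0505] F [1.  1.4 4.3] w 0.0575 SHIFT [-0.4  0.6  0.5] TURN [ 0.001 -0.001 -0.   ]
```

>>> jog_arm(
  targets="0 0 0 0.7 0 0 0;0 0 0 0.7 0 0 0;74 0 0 0 0 0 0;74 0 0 0 0 0 0;74 0 0 -40 0 0 0",
)

```text
time_s: 25.68
tool_pos: [0.5105, 0.2765, 0.0883]
tool_rot: [0.002, 0.998, -0.069, -0.002]
contact_force: [0.6, 0.6, 0.8]
gripper_width: 0.063
```

>>> jog_arm(
  targets="74 0 0 -40 0 0 0;80 5 60 -60 0 0 0.187;80 10 120 -60 0 0 0.373;80 15 180 -60 0 0 0.56",
)

```text
time_s: 26.18
tool_pos: [0.5007, 0.0943, 0.149]
tool_rot: [0.003, 0.939, -0.345, -0.001]
contact_force: [1.2, 0.3, 0.1]
gripper_width: 0.0685
```

```bash
python3 - <<'E'
from h import *
s=snap("side"); crop(s,240,200,360,440,3,"p5b")
s=snap("top"); crop(s,130,180,250,260,5,"p5c")
go(.566,-.036,.12,-1.575)
E
```

```text
t 26.27 pos [0.5014 0.0878 0.1482] F [0.7 0.8 0.1] w 0.0684 SHIFT [129.8  51.1  28.9] TURN [ 0.008 -0.005  0.861]
```

View pics/p5b.png

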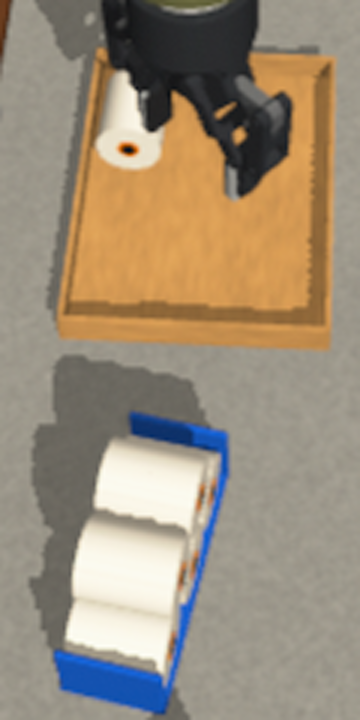

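View pics/p5c.png

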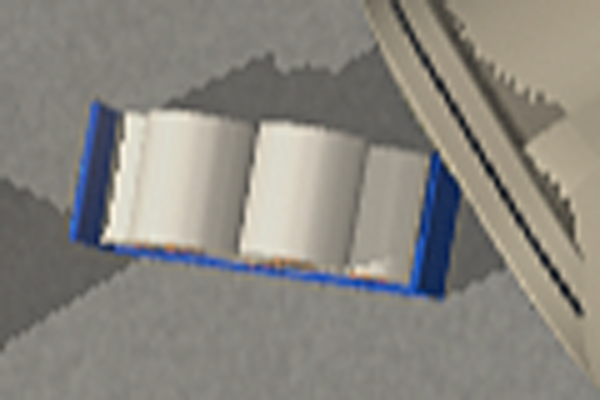

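The second row is seated: its rolls are at (200,180) and (305,193) in the top crop. Now the last roll.

>>> jog_arm(
  targets="80 55 22 5 0 0 0.187;80 105 42 10 0 0 0.373;80 130 51 10 0 0 0.56;80 130 51 20 0 0 0.747;80 130 51 29 0 0 0.861",
)

```text
time_s: 26.9
tool_pos: [0.5661, -0.0364, 0.1193]
tool_rot: [-0.005, -0.704, 0.71, -0.001]
contact_force: [-0.7, -0.0, 0.1]
gripper_width: 0.0684
```

```bash
python3 - <<'E'
from h import *
go(.566,-.036,.007,-1.575)
E
```

```text
t 26.9 pos [ 0.5661 -0.0364  0.1193] F [-0.7 -0.   0.1] w 0.0684 SHIFT [ -1.3  -0.6 112.3] TURN [ 0.006 -0.008 -0.005]
```

>>> jog_arm(
  targets="80 0 0 50 0.006 -0.008 0;80 0 0 95 0.006 -0.008 0;80 0 0 112.5 0.006 -0.008 0;80 0 0 112.5 0.006 -0.008 0;0 0 0 112.5 0.006 -0.008 0",
)

```text
time_s: 27.52
tool_pos: [0.5667, -0.037, 0.0086]
tool_rot: [0.001, -0.704, 0.71, -0.001]
contact_force: [0.8, 0.1, -0.6]
gripper_width: 0.0573
```

>>> jog_arm(
  targets="0 0 0 0 0 0 0;0 0 0 -60 0 0 0;0 0 0 -120 0 0 0;0 0 0 -180 0 0 0;0 0 0 -190 0 0 0",
)

```text
time_s: 28.15
tool_pos: [0.5683, -0.0365, 0.2038]
tool_rot: [0.003, -0.704, 0.71, -0.004]
contact_force: [0.1, 0.2, -0.9]
gripper_width: 0.0576
```

```bash
python3 - <<'E'
from h import *
s=snap("side"); crop(s,240,140,320,260,5,"g6")
place(0,.2,.0)
E
```

```text
t 28.2 pos [ 0.5677 -0.0369  0.2026] F [ 1.   0.1 -0.6] w 0.0573 SHIFT [-339.    56.1    1.7] TURN [-0.006 -0.007 -1.443]
```

View pics/g6.png

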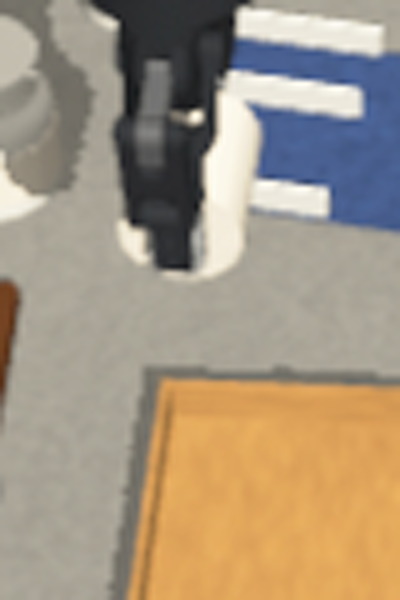

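>>> jog_arm(
  targets="0 -60 10 2 0 0 -0.187;0 -120 20 2 0 0 -0.373;0 -180 30 2 0 0 -0.56;0 -240 40 2 0 0 -0.747;0 -300 50 2 0 0 -0.93",
)

```text
time_s: 28.82
tool_pos: [0.5198, 0.2648, 0.1986]
tool_rot: [-0.0, 0.948, -0.317, 0.004]
contact_force: [0.5, 0.0, -1.4]
gripper_width: 0.0572
```

```bash
python3 - <<'E'
from h import *
place(0,.16,.0015)
E
```

```text
t 28.82 pos [0.5198 0.2648 0.1986] F [ 0.5  0.  -1.4] w 0.0572 SHIFT [-27.8 -28.5  38.5] TURN [-0.001 -0.008 -0.508]
```

>>> jog_arm(
  targets="0 -28 -29 0 0 0 -0.187;0 -28 -29 0 0 0 -0.37;0 -28 -29 30 0 -0.008 -0.508;0 -28 -29 70 0 -0.008 -0.508;0 -28 -29 88 0 -0.008 -0.508",
)

```text
time_s: 29.45
tool_pos: [0.5144, 0.3035, 0.1075]
tool_rot: [0.001, 0.998, -0.068, -0.001]
contact_force: [0.1, 0.1, 0.1]
gripper_width: 0.0577
```

```bash
python3 - <<'E'
from h import *
s=snap("side"); crop(s,240,290,360,440,4,"p6")
place(0,.0910,.0015)
E
```

```text
t 29.5 pos [0.5142 0.3033 0.1064] F [-0.8 -1.6 -3.1] w 0.0576 SHIFT [ 0.8 -1.1 15.4] TURN [0.002 0.003 0.   ]
```

View pics/p6.png

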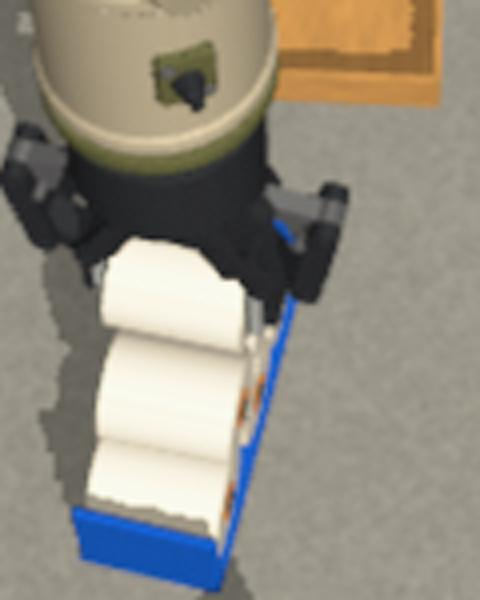

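>>> jog_arm(
  targets="0 1 -1 8 0 0 0;0 1 -1 13 0 0 0;0 1 -1 15 0 0 0;0 1 -1 15.5 0 0 0;0 1 -1 15.5 0 0 0",
)

```text
time_s: 30.12
tool_pos: [0.5154, 0.3042, 0.0913]
tool_rot: [0.001, 0.998, -0.068, -0.001]
contact_force: [0.0, 0.2, -0.8]
gripper_width: 0.0575
```

```bash
python3 - <<'E'
from h import *
s=snap("side"); crop(s,240,290,360,440,4,"p6")
place(0,.0910,.0015)
E
```

```text
t 30.18 pos [0.5154 0.3042 0.0913] F [-0.6  0.2 -0.4] w 0.0572 SHIFT [-0.4  0.   0.3] TURN [0.002 0.003 0.   ]
```

View pics/p6.png

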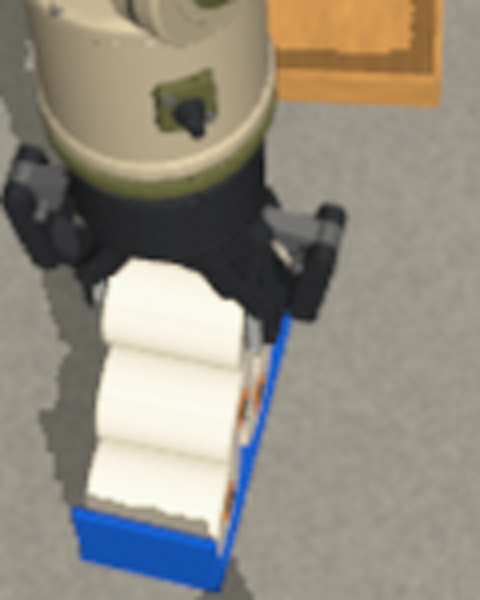

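No contact yet, so I lower it in small steps.

>>> jog_arm(
  targets="0 0 0 1 0 0 0;0 0 0 1.5 0 0 0;0 0 0 1.5 0 0 0",
)

```text
time_s: 30.55
tool_pos: [0.5154, 0.3042, 0.0901]
tool_rot: [0.001, 0.998, -0.068, -0.001]
contact_force: [-1.6, -1.9, 5.8]
gripper_width: 0.0573
```

>>> jog_arm(
  targets="0 0 0 1 0 0 0;0 0 0 1 0 0 0",
)

```text
time_s: 30.8
tool_pos: [0.5155, 0.3043, 0.09]
tool_rot: [0.001, 0.998, -0.068, -0.001]
contact_force: [-3.7, -4.3, 11.7]
gripper_width: 0.0572
```

>>> jog_arm(
  targets="0 0 0.8 -0.5 0 0 0;0 0 0.8 -0.5 0 0 0;74 0 0.8 -0.5 0 0 0;74 0 0.8 -0.5 0 0 0;74 0 0.8 -30 0 0 0",
)

```text
time_s: 31.42
tool_pos: [0.5146, 0.3025, 0.1184]
tool_rot: [0.002, 0.998, -0.068, -0.003]
contact_force: [0.5, 1.6, 1.5]
gripper_width: 0.0632
```

>>> jog_arm(
  targets="74 0 0 -60 0 0 0;80 60 0 -90 0 0 0;80 120 0 -90 0 0 0;80 180 0 -90 0 0 0;80 180 0 -90 0 0 0",
)

```text
time_s: 32.05
tool_pos: [0.6972, 0.2758, 0.2052]
tool_rot: [0.002, 0.997, -0.071, -0.003]
contact_force: [-0.6, 0.1, -0.5]
gripper_width: 0.0681
```

```bash
python3 - <<'E'
from h import *
s=snap("side","sd6"); crop(s,240,260,360,440,3,"p6b")
s=snap("top","tp6"); crop(s,130,160,250,260,5,"p6c")
print(pose()[1])
E
```

```text
[0.69310022 0.27894852 0.20665101]
```

View pics/sd6.png

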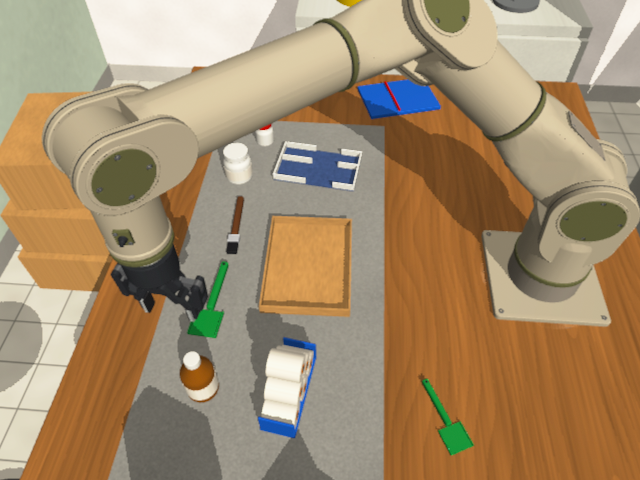

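View pics/tp6.png

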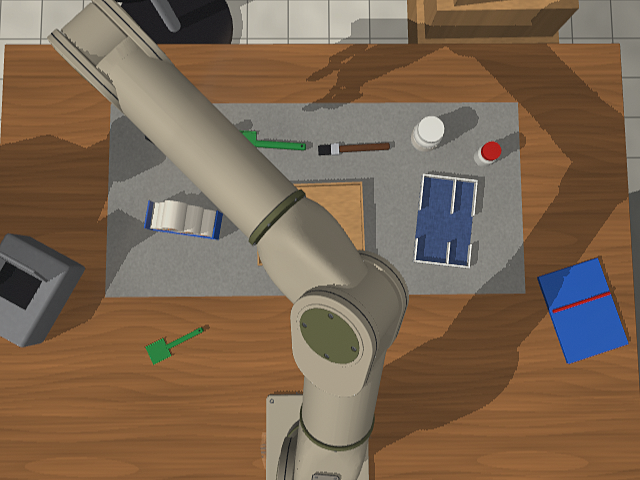

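The pyramid of six is done. Now I check that the scoop hasn't moved and head there.

```bash
python3 - <<'E'
from h import *
a=cv2.imread("pics/side0.png"); s=snap("side")
for im in(a,s["color"]):
    hsv=cv2.cvtColor(im,cv2.COLOR_BGR2HSV); m=cv2.inRange(hsv,(45,100,50),(85,255,255)); m[350:]=0
    ys,xs=np.nonzero(m); print(xs.min(),xs.max(),ys.min(),ys.max(),len(xs))
go(.6959,.098,.12,-.082)
E
```

```text
187 227 261 337 1162
187 227 261 337 1056
t 32.2 pos [0.6924 0.2794 0.2073] F [-1.4  1.6  0.9] w 0.0681 SHIFT [ 28.4 178.9  87.9] TURN [ 0.004  0.006 -0.053]
```

>>> jog_arm(
  targets="60 10 60 0 0 0 -0.053;60 20 120 20 0 0 -0.053;60 28 179 60 0 0 -0.053;60 28 179 88 0 0 -0.053;60 28 179 88 0 0 -0.053",
)

```text
time_s: 32.83
tool_pos: [0.6935, 0.0966, 0.118]
tool_rot: [0.003, 0.999, -0.041, -0.005]
contact_force: [-1.6, 1.0, 1.2]
gripper_width: 0.0513
```

```bash
python3 - <<'E'
from h import *
go(.6959,.098,.003,-.082)
E
```

```text
t 32.83 pos [0.6935 0.0966 0.118 ] F [-1.6  1.   1.2] w 0.0513 SHIFT [  3.4  -2.3 114.9] TURN [ 0.006  0.01  -0.   ]
```

>>> jog_arm(
  targets="60 3 -2 50 0.006 0.01 0;60 3 -2 95 0.006 0.01 0;60 3 -2 112 0.006 0.01 0;60 3 -2 115 0.006 0.01 0;60 3 -2 115 0.006 0.01 0",
)

```text
time_s: 33.45
tool_pos: [0.6965, 0.0987, 0.0053]
tool_rot: [-0.001, 0.999, -0.041, 0.001]
contact_force: [-0.1, 0.1, 0.2]
gripper_width: 0.0508
```

```bash
python3 - <<'E'
from h import *
s=snap("side"); crop(s,160,200,280,350,4,"s1")
go(.6959,.098,.003,-.082)
E
```

```text
t 33.5 pos [0.6966 0.0985 0.0052] F [-0.5 -0.2  0.3] w 0.0514 SHIFT [-0.6  0.6  2.2] TURN [-0.001 -0.003 -0.   ]
```

View pics/s1.png

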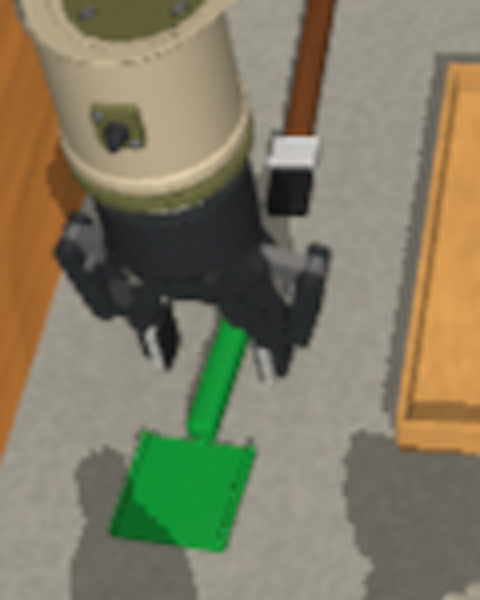

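>>> jog_arm(
  targets="0 -0.6 0.6 1 0 0 0;0 -0.6 0.6 1 0 0 0;0 -0.6 0.6 1 0 0 0;0 -0.6 0.6 1 0 0 0;0 -0.6 0.6 -30 0 0 0",
)

```text
time_s: 34.12
tool_pos: [0.6946, 0.0973, 0.0335]
tool_rot: [0.0, 0.999, -0.041, -0.0]
contact_force: [-0.2, -0.4, 0.4]
gripper_width: 0.0141
```

```bash
cat >> h.py <<'E'
TC=np.array([.511,-.3036]); TY=-.125
def tray(tx,ty,z,yaw):
    c,s_=np.cos(TY),np.sin(TY)
    go(TC[0]+c*tx-s_*ty,TC[1]+s_*tx+c*ty,z,yaw)
E
python3 - <<'E'
from h import *
s=snap("side"); crop(s,160,200,280,350,4,"s2")
tray(-.015,.025,.16,-.082-1.488+TY)
E
```

```text
t 34.17 pos [0.6969 0.0985 0.0395] F [2.  1.2 3.6] w 0.0139 SHIFT [-165.5  390.1 -122.3] TURN [-0.006 -0.002  1.613]
```

View pics/s2.png

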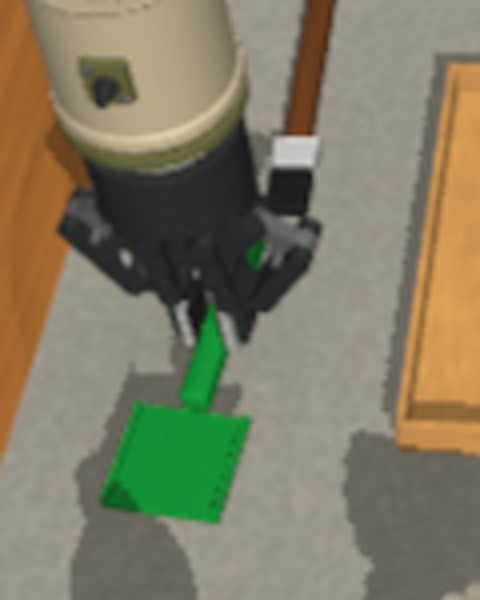

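>>> jog_arm(
  targets="0 0 0 -60 0 0 0;0 0 0 -120 0 0 0;0 0 0 -122 0 0 0;0 0 0 -122 0 0 0",
)

```text
time_s: 34.67
tool_pos: [0.6962, 0.0981, 0.1613]
tool_rot: [-0.001, 0.999, -0.041, 0.003]
contact_force: [0.2, -0.4, -0.9]
gripper_width: 0.0142
```

```bash
python3 - <<'E'
from h import *
s=snap("side"); crop(s,120,100,300,300,3,"s3"); s=snap("top"); crop(s,200,80,350,180,4,"s3t")
tray(-.015,.025,.16,-.082-1.488+TY)
E
```

```text
t 34.77 pos [0.6957 0.0978 0.1599] F [-0.3  0.3 -0.6] w 0.0141 SHIFT [-165.   389.6   -1.3] TURN [-4.000e-03 -1.000e-03  1.613e+00]
```

View pics/s3.png

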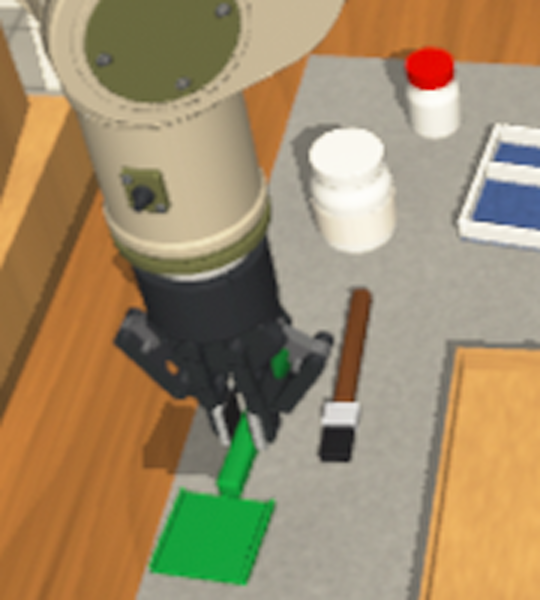

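View pics/s3t.png

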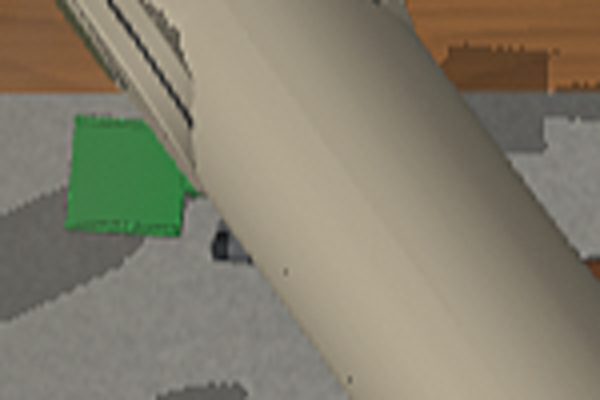

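>>> jog_arm(
  targets="0 -24 57 -1 0 0 0.187;0 -48 114 -1 0 0 0.373;0 -72 171 -1 0 0 0.56;0 -96 228 -1 0 0 0.747;0 -120 284 -1 0 0 0.93",
)

```text
time_s: 35.4
tool_pos: [0.5508, -0.1774, 0.1586]
tool_rot: [-0.001, 0.873, -0.488, 0.0]
contact_force: [1.4, -0.8, -0.2]
gripper_width: 0.0146
```

```bash
python3 - <<'E'
from h import *
tray(-.015,.025,.16,-.082-1.488+TY)
E
```

```text
t 35.4 pos [ 0.5508 -0.1774  0.1586] F [ 1.4 -0.8 -0.2] w 0.0146 SHIFT [57.7 96.1 -1.6] TURN [-0.002  0.002  0.676]
```

>>> jog_arm(
  targets="0 30 50 -1 0 0 0.187;0 58 96 -1 0 0 0.373;0 58 96 -1 0 0 0.56;0 58 96 20 0 0 0.676;0 58 96 50 0 0 0.676",
)

```text
time_s: 36.02
tool_pos: [0.4992, -0.2773, 0.1072]
tool_rot: [0.001, -0.661, 0.751, 0.0]
contact_force: [0.2, -0.3, -0.8]
gripper_width: 0.0143
```

```bash
python3 - <<'E'
from h import *
s=snap("side"); crop(s,220,80,420,240,4,"s4"); s=snap("top"); crop(s,390,130,530,280,4,"s4t")
tray(-.015,.025,.06,-.082-1.488+TY)
E
```

```text
t 36.12 pos [ 0.4971 -0.2762  0.1046] F [-1.4  0.6 -0.8] w 0.0142 SHIFT [ 0.7 -2.4 44.6] TURN [ 0.004  0.005 -0.   ]
```

View pics/s4.png

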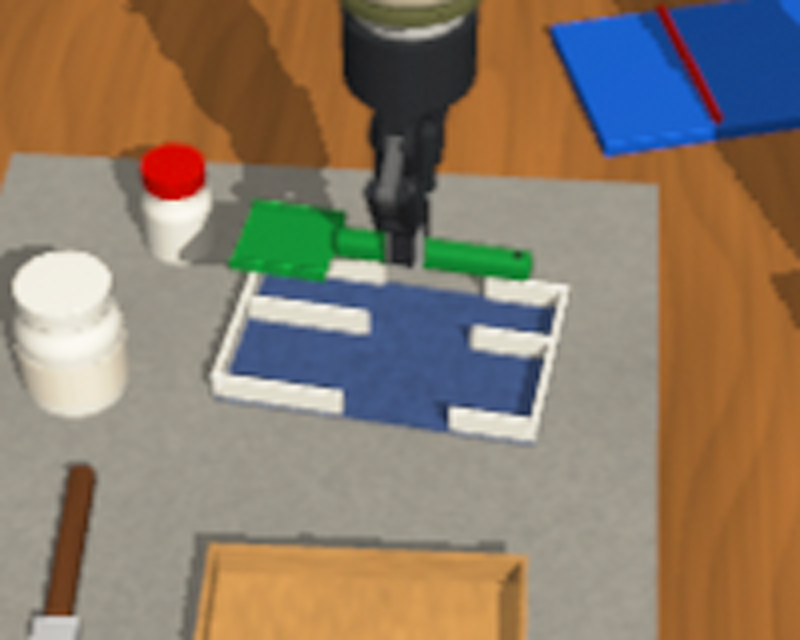

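View pics/s4t.png

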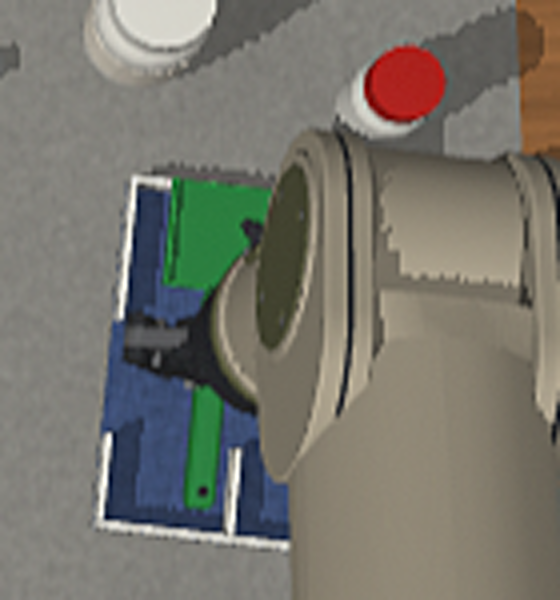

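```bash
python3 - <<'E'
from h import *
s=snap("top")
f=lambda p,z:(ray(s,np.array(p)/4+(390,130),z)[0])
C,S=np.cos(TY),np.sin(TY)
o,p,R=pose()
def tf(w): d=w[:2]-TC; return np.array([C*d[0]+S*d[1],-S*d[0]+C*d[1]]).round(4)
print("tcp",tf(p)); print("handle end",tf(f((198,507),.115)),"neck",tf(f((211,395),.115)),"blade left front/back",tf(f((172,180),.107)),tf(f((165,283),.107)))
E
```

```text
tcp [-0.0161  0.0254]
handle end [-0.092   0.0271] neck [-0.0312  0.0261] blade left front/back [0.0848 0.0572] [0.0278 0.0553]
```

>>> jog_arm(
  targets="0 1.5 -2.4 40 0 0 0;0 1.5 -2.4 75 0 0 0;0 1.5 -2.4 88 0 0 0;0 1.5 -2.4 93 0 0 0;0 1.5 -2.4 93 0 0 0",
)

```text
time_s: 36.8
tool_pos: [0.5009, -0.278, 0.0146]
tool_rot: [0.001, -0.662, 0.75, 0.002]
contact_force: [1.0, 0.3, -1.0]
gripper_width: 0.0142
```

```bash
python3 - <<'E'
from h import *
s=snap("side"); crop(s,220,80,420,240,4,"s5")
tray(-.015,.025,.0075,-.082-1.488+TY)
E
```

```text
t 36.85 pos [ 0.501  -0.2781  0.0148] F [ 1.2 -0.3 -0.1] w 0.014 SHIFT [-0.9  1.9  7.3] TURN [0.001 0.004 0.   ]
```

View pics/s5.png

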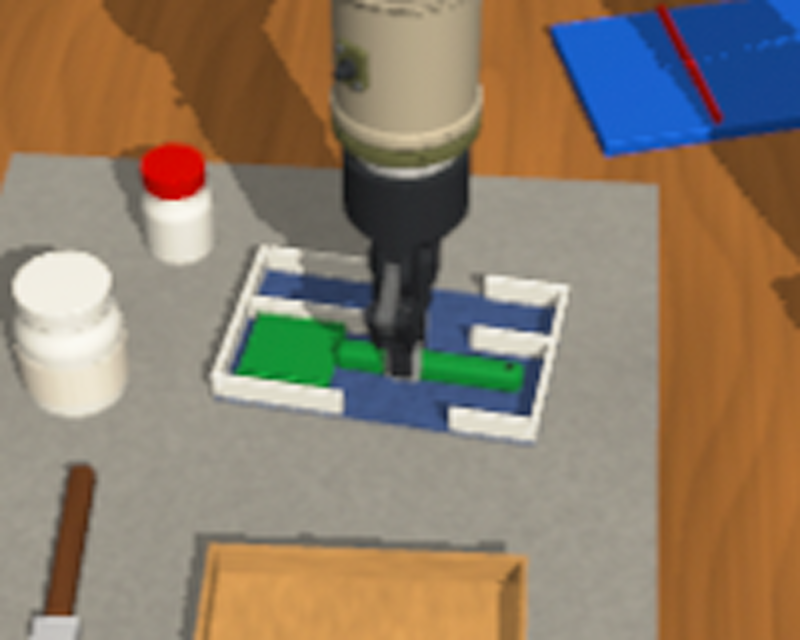

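The scoop is in the wide compartment with its blade away from the robot. I lower it to contact.

>>> jog_arm(
  targets="0 -0.9 1 4 0 0 0;0 -0.9 1 6.5 0 0 0;0 -0.9 1 7 0 0 0;0 -0.9 1 7 0 0 0",
)

```text
time_s: 37.35
tool_pos: [0.5003, -0.2772, 0.0084]
tool_rot: [0.001, -0.662, 0.75, 0.001]
contact_force: [-2.2, 1.4, 5.9]
gripper_width: 0.0142
```

>>> jog_arm(
  targets="40 0 0 -0.5 0 0 0;40 0 0 -1 0 0 0;40 0 0 -1 0 0 0;40 0 0 -50 0 0 0;40 0 0 -110 0 0 0",
)

```text
time_s: 37.98
tool_pos: [0.4995, -0.2771, 0.1187]
tool_rot: [0.001, -0.662, 0.75, 0.002]
contact_force: [0.9, -1.2, -0.5]
gripper_width: 0.0339
```

```bash
python3 - <<'E'
from h import *
s=snap("side","sd7"); s=snap("top","tp7")
print(pose()[1])
E
```

```text
[ 0.50356019 -0.27821717  0.12451123]
```

View pics/sd7.png

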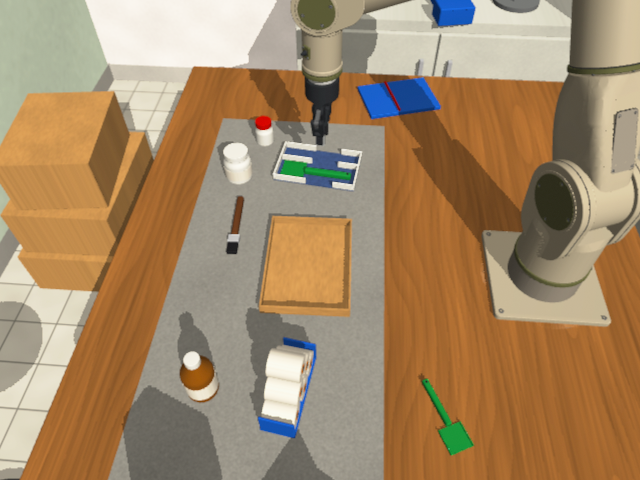

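View pics/tp7.png

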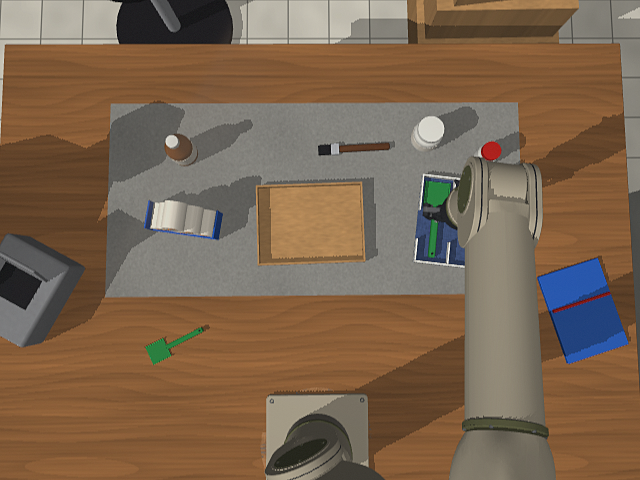

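```bash
python3 - <<'E'
from h import *
s=snap("top"); crop(s,310,130,400,165,8,"br")
t=ray(s,np.array((393,140))/4+(220,115),.006)[0]; e=ray(s,np.array((678,123))/4+(220,115),.014)[0]
d=(t-e)[:2]; print(t,e,np.linalg.norm(d),np.arctan2(d[1],d[0]), e[:2]+d/np.linalg.norm(d)*.07, t[:2]-d/np.linalg.norm(d)*.1)
go(.6876,-.105,.16,.051)
E
```

```text
[ 0.68424157 -0.00595378  0.006     ] [ 0.69170447 -0.17505519  0.014     ] 0.1692660101263247 1.61490043537616 [ 0.68861818 -0.10512326] [ 0.68865055 -0.10585654]
t 38.12 pos [ 0.502  -0.2781  0.1215] F [-0.4 -0.3 -1.2] w 0.034 SHIFT [-194.8 -162.9  -37.7] TURN [-0.004 -0.003 -1.746]
```

View pics/br.png

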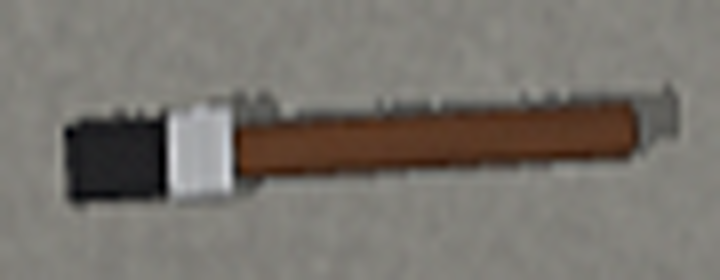

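>>> jog_arm(
  targets="60 -20 -16 -38 0 0 -0.187;60 -65 -54 -38 0 0 -0.373;60 -110 -92 -38 0 0 -0.56;60 -155 -130 -38 0 0 -0.747;60 -195 -163 -38 0 0 -0.93",
)

```text
time_s: 38.75
tool_pos: [0.6886, -0.1032, 0.1585]
tool_rot: [-0.001, 0.929, -0.37, 0.001]
contact_force: [1.1, -1.0, 1.3]
gripper_width: 0.0514
```

```bash
python3 - <<'E'
from h import *
go(.6885,-.1055,.12,.044)
E
```

```text
t 38.75 pos [ 0.6886 -0.1032  0.1585] F [ 1.1 -1.   1.3] w 0.0514 SHIFT [ 1.5  1.8 38.5] TURN [-0.001 -0.002 -0.803]
```

>>> jog_arm(
  targets="60 1.5 2 5 0 0 -0.187;60 1.5 2 15 0 0 -0.373;60 1.5 2 30 0 0 -0.56;60 1.5 2 38 0 0 -0.747;60 1.5 2 38 0 0 -0.803",
)

```text
time_s: 39.38
tool_pos: [0.6874, -0.1057, 0.1179]
tool_rot: [-0.0, 1.0, 0.024, -0.0]
contact_force: [-0.2, -0.0, -0.0]
gripper_width: 0.0515
```

```bash
python3 - <<'E'
from h import *
s=snap("side"); crop(s,160,150,300,300,4,"b1")
go(.6885,-.1055,.004,.044)
E
```

```text
t 39.42 pos [ 0.6876 -0.1057  0.1184] F [-0.1 -0.4  0.4] w 0.0512 SHIFT [ 9.000e-01 -1.000e-01  1.144e+02] TURN [-0.001  0.     0.006]
```

View pics/b1.png

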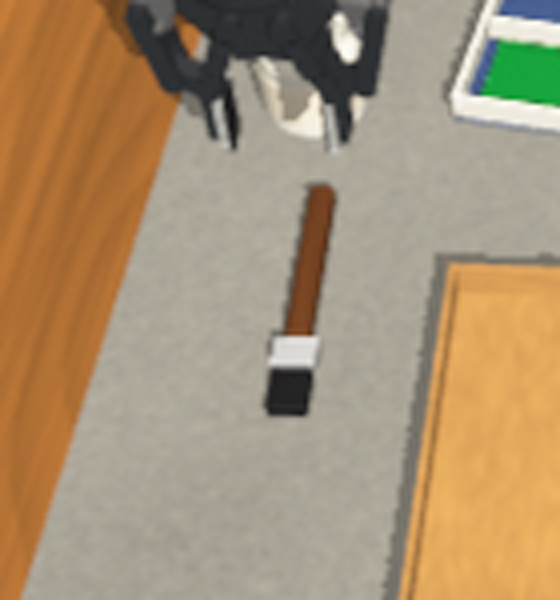

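>>> jog_arm(
  targets="60 1 0 40 0 0 0;60 1 0 80 0 0 0;60 1 0 86 0 0 0;60 1 0 86 0 0 0",
)

```text
time_s: 39.92
tool_pos: [0.6887, -0.1053, 0.0328]
tool_rot: [-0.001, 1.0, 0.025, -0.0]
contact_force: [0.1, -0.3, -0.3]
gripper_width: 0.0512
```

```bash
python3 - <<'E'
from h import *
s=snap("side"); crop(s,160,150,300,300,4,"b2")
go(.6885,-.1055,.0045,.044)
E
```

```text
t 39.98 pos [ 0.6893 -0.1053  0.0338] F [ 0.1 -0.2  0.1] w 0.0511 SHIFT [-0.8  0.2 29.3] TURN [-0.001 -0.001  0.006]
```

View pics/b2.png

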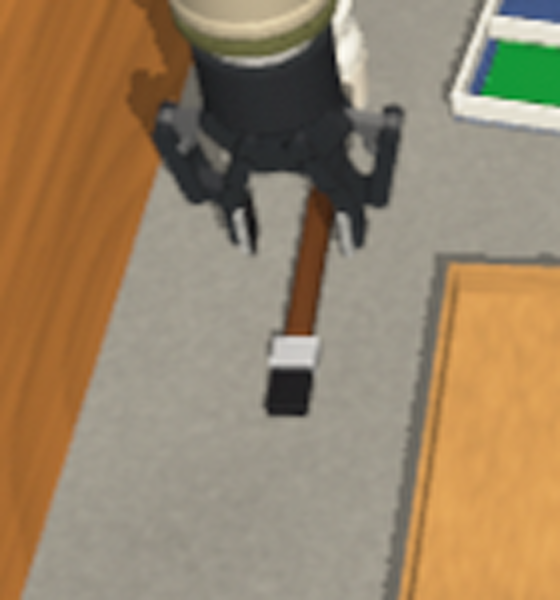

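Good alignment: the fingers straddle the handle at about (312,230). I go down and grip.

>>> jog_arm(
  targets="60 -0.8 0 25 0 0 0;60 -0.8 0 29 0 0 0;60 -0.8 0 29 0 0 0;0 -0.8 0 29 0 0 0;0 -0.8 0 29 0 0 0",
)

```text
time_s: 40.6
tool_pos: [0.6888, -0.1053, 0.0054]
tool_rot: [-0.0, 1.0, 0.025, 0.001]
contact_force: [1.8, -0.4, 10.8]
gripper_width: 0.0153
```

>>> jog_arm(
  targets="0 0 0 0 0 0 0;0 0 0 0 0 0 0;0 0 0 -60 0 0 0;0 0 0 -120 0 0 0;0 0 0 -150 0 0 0",
)

```text
time_s: 41.22
tool_pos: [0.6893, -0.105, 0.1591]
tool_rot: [-0.0, 1.0, 0.025, 0.003]
contact_force: [-0.6, 0.4, -1.1]
gripper_width: 0.0143
```

```bash
python3 - <<'E'
from h import *
s=snap("side"); crop(s,140,80,300,280,3,"b3")
tray(-.015,-.038,.16,-1.5708+.044-1.615+1.5708+TY)
E
```

```text
t 41.27 pos [ 0.6902 -0.1048  0.1622] F [ 1.1 -0.   3.1] w 0.0138 SHIFT [-210.2  224.5    0.3] TURN [-0.008 -0.006  1.746]
```

View pics/b3.png

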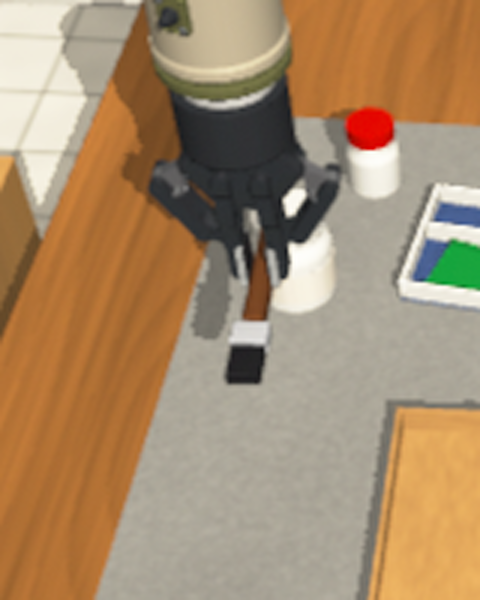

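>>> jog_arm(
  targets="0 -30 30 0 0 0 0.187;0 -70 75 0 0 0 0.373;0 -110 117 0 0 0 0.56;0 -150 160 0 0 0 0.747;0 -190 203 0 0 0 0.93",
)

```text
time_s: 41.9
tool_pos: [0.5088, -0.3183, 0.1601]
tool_rot: [-0.002, 0.903, -0.429, 0.003]
contact_force: [1.5, -0.3, -0.5]
gripper_width: 0.0141
```

```bash
python3 - <<'E'
from h import *
tray(-.015,-.038,.15,-1.5708+.044-1.615+1.5708+TY)
E
```

```text
t 41.9 pos [ 0.5088 -0.3183  0.1601] F [ 1.5 -0.3 -0.5] w 0.0141 SHIFT [ 5.3 26.9  9.9] TURN [-0.008 -0.001  0.809]
```

>>> jog_arm(
  targets="0 5 27 0 0 0 0.187;0 5 27 0 0 0 0.373;0 5 27 0 -0.008 0 0.56;0 5 27 20 -0.008 0 0.747;0 5 27 50 -0.008 0 0.809",
)

```text
time_s: 42.52
tool_pos: [0.4918, -0.3395, 0.1099]
tool_rot: [-0.0, -0.66, 0.751, -0.002]
contact_force: [0.1, -0.3, -1.2]
gripper_width: 0.0139
```

```bash
python3 - <<'E'
from h import *
s=snap("side"); crop(s,220,80,420,240,4,"b4"); s=snap("top"); crop(s,390,130,530,280,4,"b4t")
tray(-.015,-.038,.06,-1.5708+.044-1.615+1.5708+TY)
E
```

```text
t 42.62 pos [ 0.4896 -0.3384  0.1069] F [-0.5  0.1 -0.5] w 0.0142 SHIFT [ 0.8 -2.1 46.9] TURN [ 0.004  0.001 -0.   ]
```

View pics/b4.png

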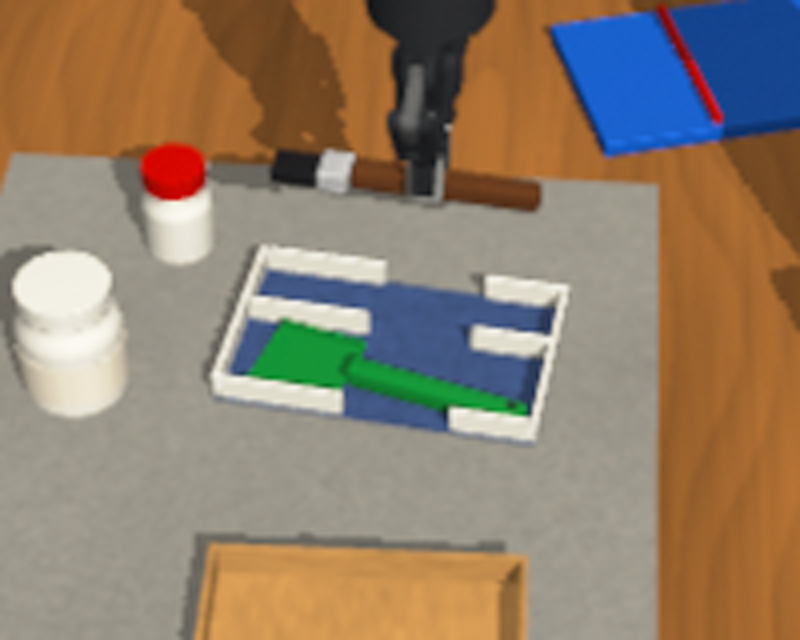

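View pics/b4t.png

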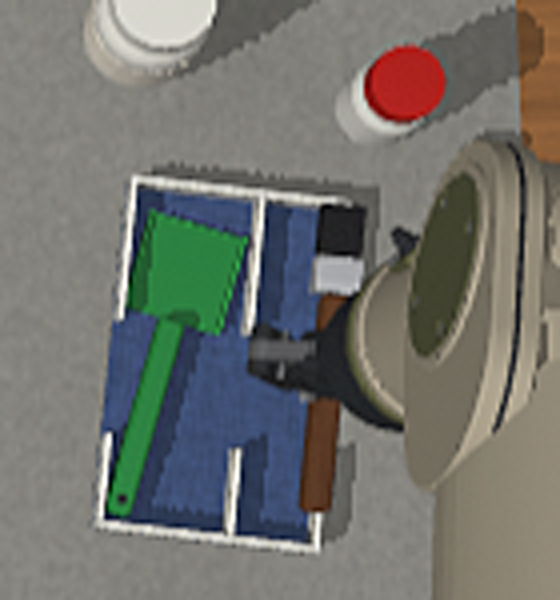

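The knock came while I was carrying the brush. The scoop now lies skewed in its compartment, blade at crop (190,270) and handle end at (120,500). I place the brush first, then straighten the scoop.

```bash
python3 - <<'E'
from h import *
s=snap("top")
f=lambda p,z:(ray(s,np.array(p)/4+(390,130),z)[0])
C,S=np.cos(TY),np.sin(TY)
o,p,R=pose()
def tf(w): d=w[:2]-TC; return np.array([C*d[0]+S*d[1],-S*d[0]+C*d[1]]).round(4)
print("tcp",tf(p)); print("handle end",tf(f((315,510),.117)),"neck",tf(f((331,295),.117)),"tip",tf(f((342,206),.112)))
tray(-.015,-.038,.008,-1.5708+.044-1.615+1.5708+TY)
E
```

```text
tcp [-0.0159 -0.0373]
handle end [-0.0864 -0.035 ] neck [ 0.0302 -0.0327] tip [ 0.0805 -0.0355]
t 42.67 pos [ 0.4906 -0.3387  0.1088] F [ 0.6  0.  -0.2] w 0.0141 SHIFT [  0.7  -1.1 100.8] TURN [0.002 0.    0.002]
```

>>> jog_arm(
  targets="0 2 -1 45 0 0 0;0 2 -1 80 0 0 0;0 2 -1 92 0 0 0;0 2 -1 96 0 0 0;0 2 -1 96 0 0 0",
)

```text
time_s: 43.3
tool_pos: [0.492, -0.3411, 0.0142]
tool_rot: [-0.0, -0.662, 0.749, -0.0]
contact_force: [0.5, 1.0, -0.1]
gripper_width: 0.0142
```

```bash
python3 - <<'E'
from h import *
s=snap("side"); crop(s,220,80,420,240,4,"b5")
tray(-.015,-.039,.008,-1.5708+.044-1.615+1.5708+TY)
E
```

```text
t 43.35 pos [ 0.492  -0.3412  0.0143] F [ 0.1  0.3 -0.2] w 0.0141 SHIFT [-0.7  0.8  6.3] TURN [ 0.    -0.001  0.002]
```

View pics/b5.png

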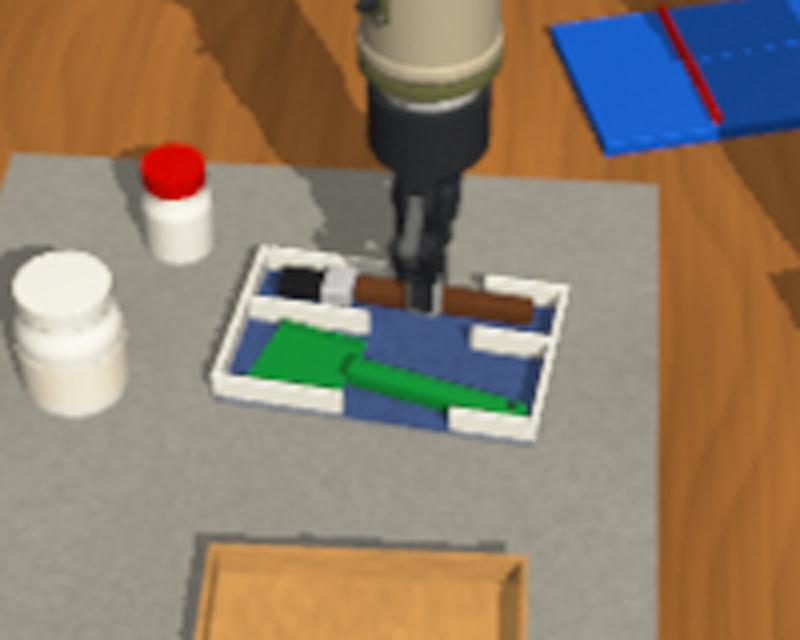

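>>> jog_arm(
  targets="0 -0.5 0.8 4 0 0 0;0 -0.5 0.8 6 0 0 0;0 -0.5 0.8 6.5 0 0 0;0 -0.5 0.8 6.5 0 0 0",
)

```text
time_s: 43.85
tool_pos: [0.4914, -0.3408, 0.0085]
tool_rot: [-0.001, -0.662, 0.749, -0.001]
contact_force: [-2.3, 1.3, 7.1]
gripper_width: 0.0138
```

>>> jog_arm(
  targets="35 0 0 -0.5 0 0 0;35 0 0 -0.5 0 0 0;35 0 0 -0.5 0 0 0;35 0 0 -50 0 0 0;35 0 0 -100 0 0 0",
)

```text
time_s: 44.48
tool_pos: [0.491, -0.3403, 0.1093]
tool_rot: [-0.0, -0.662, 0.749, 0.0]
contact_force: [-0.1, -0.5, -0.0]
gripper_width: 0.0299
```

>>> jog_arm(
  targets="35 0 60 -60 0 0 0;35 0 120 -60 0 0 0;35 0 120 -60 0 0 0;35 0 120 -60 0 0 0",
)

```text
time_s: 44.98
tool_pos: [0.3708, -0.3263, 0.1698]
tool_rot: [-0.001, -0.661, 0.75, -0.0]
contact_force: [-0.1, 0.7, 0.3]
gripper_width: 0.0303
```

```bash
python3 - <<'E'
from h import *
s=snap("side","sd8"); s=snap("top","tp8"); crop(s,390,150,520,280,4,"tr8")
print(pose()[1])
E
```

```text
[ 0.37257332 -0.32559022  0.16949249]
```

View pics/tp8.png

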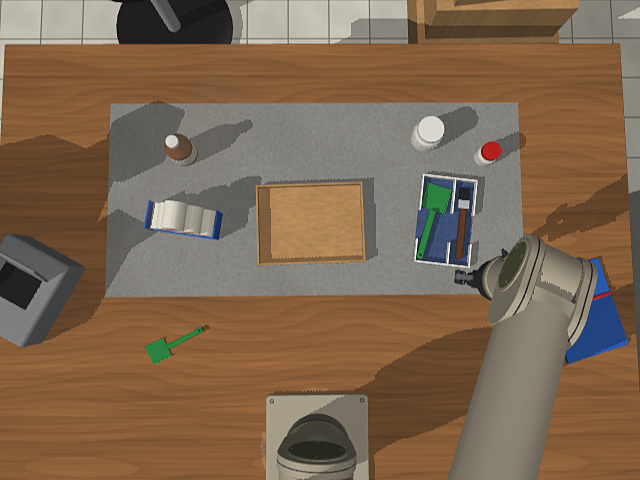

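View pics/tr8.png

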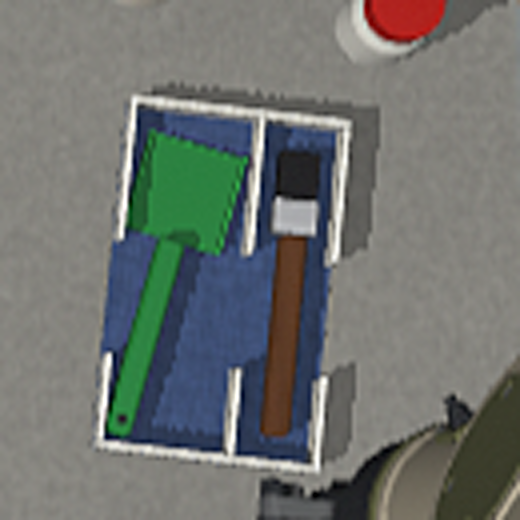

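View pics/sd8.png

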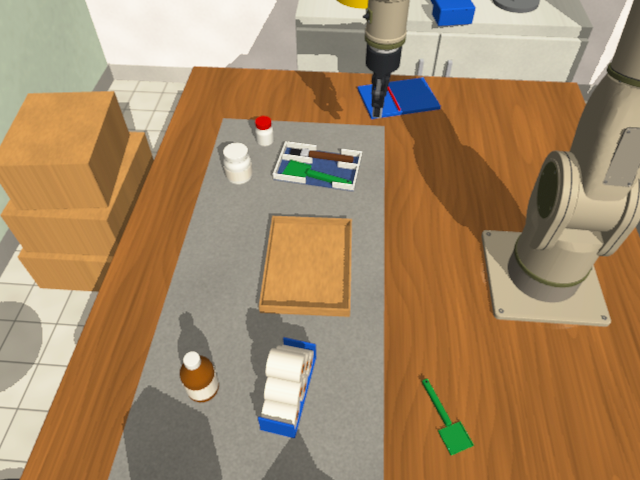

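```bash
python3 - <<'E'
from h import *
s=snap("top")
hsv=cv2.cvtColor(s["color"],cv2.COLOR_BGR2HSV); m=cv2.inRange(hsv,(45,100,40),(85,255,255)); mm=np.zeros_like(m); mm[170:270,410:480]=m[170:270,410:480]
f=lambda p,z:(ray(s,np.array(p)/4+(390,150),z)[0])
e=f((118,434),.018); n=f((173,240),.018); fr=f((201,141),.008)
C,S=np.cos(TY),np.sin(TY)
def tf(w): d=w[:2]-TC; return np.array([C*d[0]+S*d[1],-S*d[0]+C*d[1]]).round(4)
for a,b in((e,n),(e,fr)):
    d=(b-a)[:2]; print(np.linalg.norm(d),"yaw",np.arctan2(d[1],d[0]),"origin",a[:2]+.075*d/np.linalg.norm(d))
print(tf(e),tf(n),tf(fr))
g=f((275,436),.018); h=f((291,236),.018); t=f((299,150),.013); print("brush",tf(g),tf(h),tf(t))
E
```

```text
0.1185244173220525 yaw -0.2989069180293224 origin [ 0.49531692 -0.26159025]
0.1821536651801862 yaw -0.30740918022987695 origin [ 0.49512656 -0.26219884]
[-0.0947  0.0527] [0.0221 0.0322] [0.0845 0.0197]
brush [-0.0851 -0.0382] [ 0.0326 -0.0364] [ 0.085  -0.0375]
```

```bash
python3 - <<'E'
from h import *
go(.4953,-.2618,.10,-1.874)
E
```

```text
t 45.12 pos [ 0.3729 -0.3253  0.1694] F [0.  0.1 0.3] w 0.0298 SHIFT [ -78.  -113.8   69.3] TURN [ 0.    -0.     0.181]
```

>>> jog_arm(
  targets="40 -35 -50 20 0 0 0.09;40 -70 -100 50 0 0 0.181;40 -78 -114 69 0 0 0.181;40 -78 -114 69 0 0 0.181;40 -78 -114 69 0 0 0.181",
)

```text
time_s: 45.75
tool_pos: [0.4959, -0.2615, 0.1002]
tool_rot: [0.0, -0.593, 0.805, 0.0]
contact_force: [0.3, 0.1, 1.0]
gripper_width: 0.0342
```

```bash
python3 - <<'E'
from h import *
go(.4953,-.2618,.0085,-1.874)
E
```

```text
t 45.75 pos [ 0.4959 -0.2615  0.1002] F [0.3 0.1 1. ] w 0.0342 SHIFT [ 0.6  0.4 91.7] TURN [0.001 0.001 0.001]
```

>>> jog_arm(
  targets="40 0.5 0.4 45 0 0 0;40 0.5 0.4 75 0 0 0;40 0.5 0.4 75 0 0 0",
)

```text
time_s: 46.12
tool_pos: [0.4938, -0.2623, 0.0242]
tool_rot: [-0.001, -0.592, 0.806, 0.002]
contact_force: [0.2, 0.7, 0.8]
gripper_width: 0.0342
```

```bash
python3 - <<'E'
from h import *
s=snap("side"); crop(s,260,90,380,210,5,"r1")
go(.4953,-.2618,.0085,-1.874)
E
```

```text
t 46.17 pos [ 0.4951 -0.2624  0.0258] F [0.7 0.2 0.7] w 0.0339 SHIFT [-0.6 -0.  17.3] TURN [0.001 0.001 0.   ]
```

View pics/r1.png

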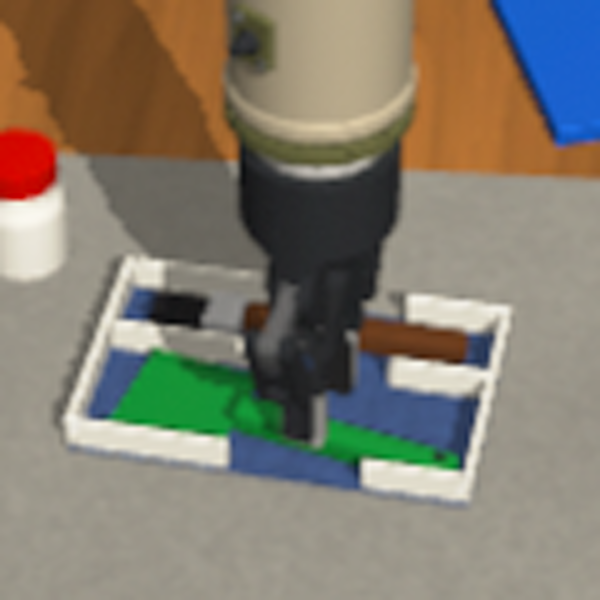

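>>> jog_arm(
  targets="40 -0.5 0 12 0 0 0;40 -0.5 0 17 0 0 0;40 -0.5 0 17 0 0 0;0 -0.5 0 17 0 0 0;0 -0.5 0 17 0 0 0",
)

```text
time_s: 46.8
tool_pos: [0.4956, -0.2619, 0.0094]
tool_rot: [0.0, -0.592, 0.806, 0.0]
contact_force: [-1.2, 1.1, 3.8]
gripper_width: 0.0137
```

>>> jog_arm(
  targets="0 0 0 0 0 0 0;0 0 0 -20 0 0 0;0 0 0 -45 0 0 0;0 0 0 -45 0 0 0",
)

```text
time_s: 47.3
tool_pos: [0.497, -0.2625, 0.0572]
tool_rot: [0.001, -0.592, 0.806, -0.002]
contact_force: [0.0, 0.4, -1.1]
gripper_width: 0.0142
```

```bash
python3 - <<'E'
from h import *
s=snap("side"); crop(s,260,90,380,210,5,"r2")
tray(-.015,.025,.05,-1.5708+TY)
E
```

```text
t 47.35 pos [ 0.4962 -0.2624  0.0558] F [-0.5  0.2 -1.1] w 0.0141 SHIFT [13.  -7.2  5.8] TURN [-0.002 -0.    -0.178]
```

View pics/r2.png

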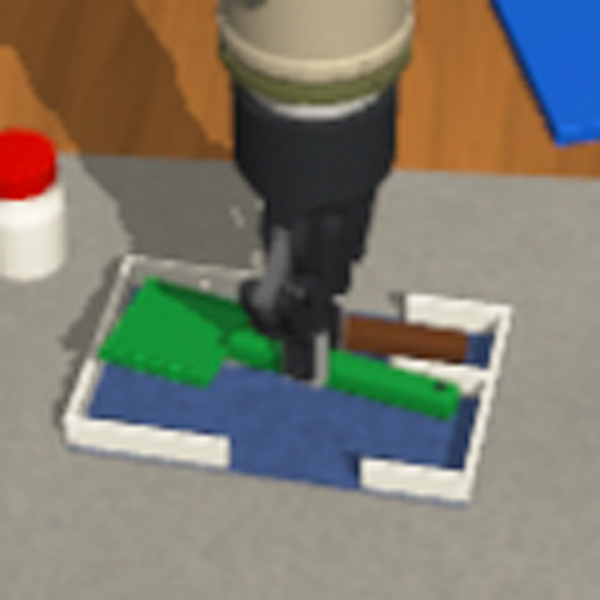

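>>> jog_arm(
  targets="0 13 -7 0 0 0 -0.09;0 13 -7 0 0 0 -0.178;0 13 -7 0 0 0 -0.178;0 13 -7 0 0 0 -0.178",
)

```text
time_s: 47.85
tool_pos: [0.4988, -0.2766, 0.0556]
tool_rot: [0.0, -0.661, 0.751, -0.001]
contact_force: [0.6, -0.7, -0.1]
gripper_width: 0.0145
```

```bash
python3 - <<'E'
from h import *
s=snap("side"); crop(s,260,90,380,210,5,"r3");s=snap("top"); crop(s,390,130,530,280,4,"r3t")
tray(-.015,.025,.0095,-1.5708+TY)
E
```

```text
t 47.95 pos [ 0.4989 -0.2766  0.0557] F [ 0.4 -0.9 -0.5] w 0.014 SHIFT [ 0.2 -0.3 46.2] TURN [-0.002 -0.001 -0.001]
```

View pics/r3.png

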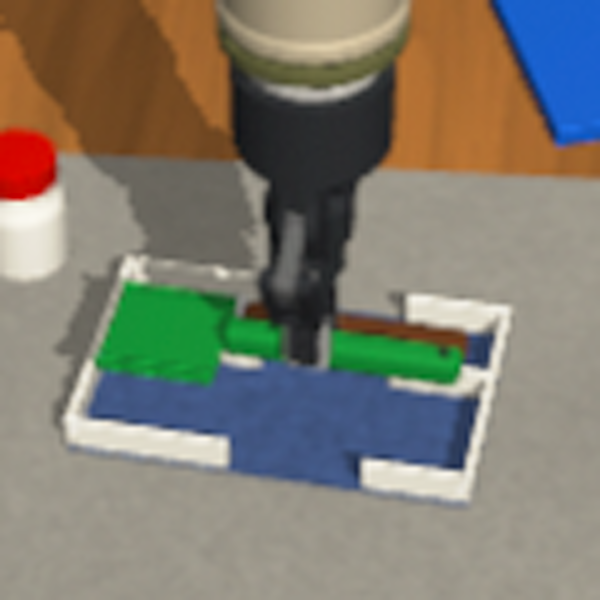

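View pics/r3t.png

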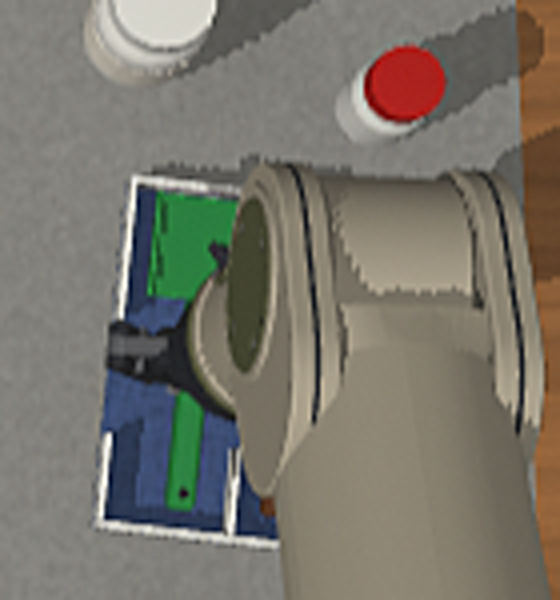

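>>> jog_arm(
  targets="0 0 0 20 0 0 0.02;0 0 0 38 0 0 0.02;0 0 0 45 0 0 0.02;0 0 0 46 0 0 0.02;0 0 0 46.5 0 0 0.02",
)

```text
time_s: 48.58
tool_pos: [0.4986, -0.2762, 0.0093]
tool_rot: [-0.0, -0.654, 0.757, -0.0]
contact_force: [-7.2, 2.2, 13.7]
gripper_width: 0.0142
```

>>> jog_arm(
  targets="0 0 0 1 0 0 0;0 0 0 1 0 0 0",
)

```text
time_s: 48.82
tool_pos: [0.4986, -0.2762, 0.0093]
tool_rot: [-0.001, -0.654, 0.757, -0.0]
contact_force: [-7.2, 2.6, 17.6]
gripper_width: 0.014
```

>>> jog_arm(
  targets="0 0 0 -0.7 0 0 0;35 0 0 -0.7 0 0 0;35 0 0 -0.7 0 0 0;35 0 0 -50 0 0 0;35 0 0 -100 0 0 0",
)

```text
time_s: 49.45
tool_pos: [0.4984, -0.2757, 0.11]
tool_rot: [-0.001, -0.654, 0.757, 0.001]
contact_force: [0.1, -0.4, 0.3]
gripper_width: 0.03
```

>>> jog_arm(
  targets="35 0 60 -60 0 0 0;35 0 120 -60 0 0 0;35 0 130 -60 0 0 0;35 0 130 -60 0 0 0",
)

```text
time_s: 49.95
tool_pos: [0.3676, -0.258, 0.1702]
tool_rot: [-0.003, -0.652, 0.758, 0.0]
contact_force: [0.5, -0.3, 0.5]
gripper_width: 0.0303
```

```bash
python3 - <<'E'
from h import *
s=snap("side","sd9"); crop(s,260,120,380,210,6,"tr9s"); crop(s,240,320,340,450,5,"rk9")
s=snap("top","tp9"); crop(s,390,150,520,280,5,"tr9"); crop(s,130,180,250,260,5,"rk9t")
print(pose()[1],robot.observe()["time_s"])
E
```

```text
[ 0.36990427 -0.25745402  0.17045316] 50.05
```

View pics/tr9.png

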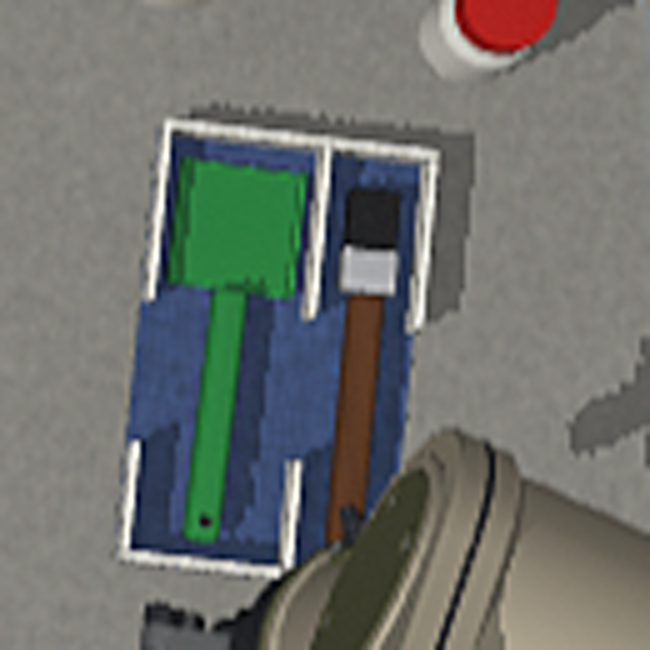

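View pics/tr9s.png

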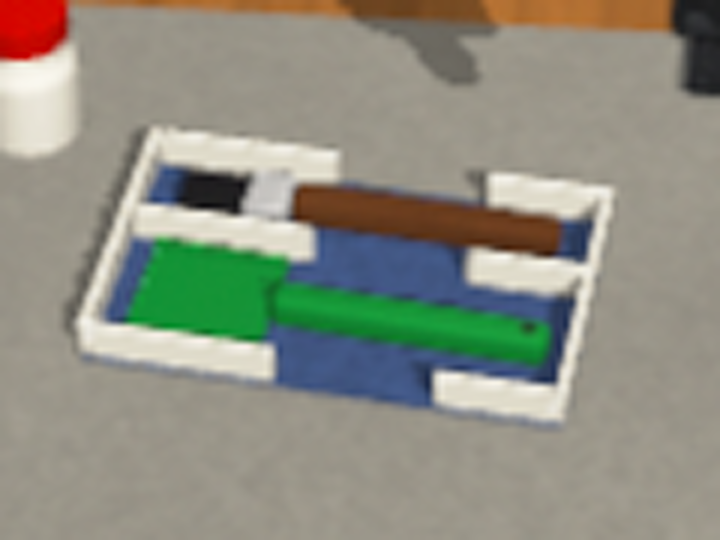

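View pics/rk9.png

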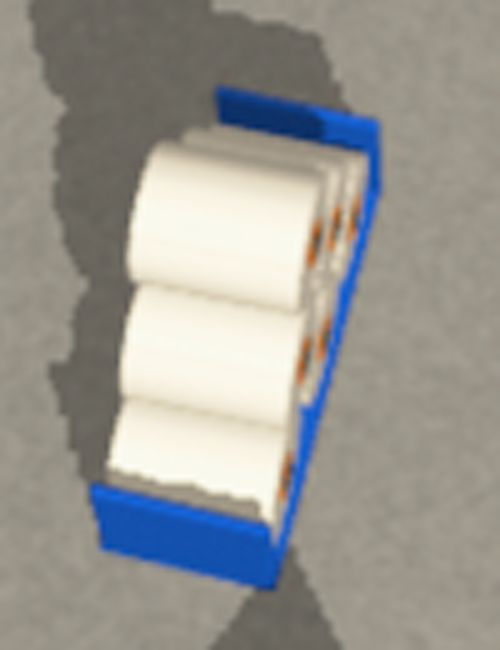

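View pics/rk9t.png

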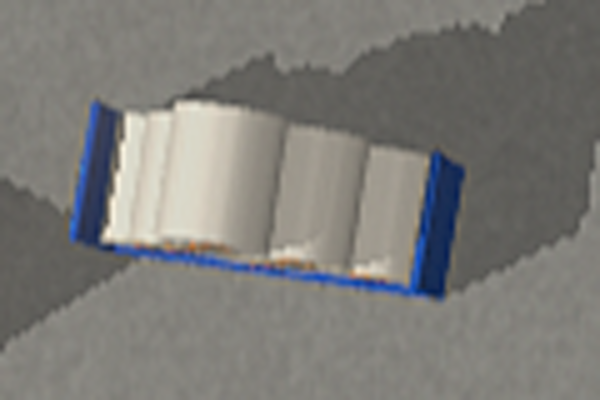

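View pics/tp9.png

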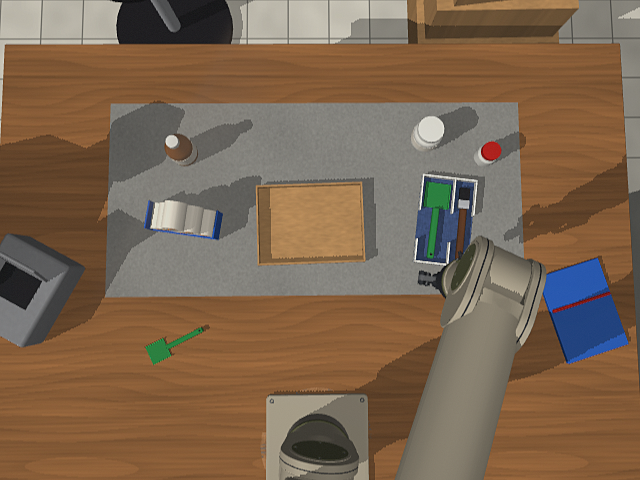

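The pyramid, scoop and brush are all in place, and the bottle and jars haven't moved. Handing in.

```bash
python3 -c "
from rig import robot
print(robot.hand_in())"
```

```text
the job is handed in; nothing more can be done
None
```

All six rolls are in the rack as a 3-2-1 pyramid, with the bottom row filled first. The scoop lies in the tray's wide compartment and the brush in the narrow one, both with handles towards the robot. I handed the job in at about 50 s.

- **Scoop knocked:** while I carried the brush, the already placed scoop was knocked askew in its compartment. I set the brush down, then gripped the scoop again and straightened it. It touched the floor with about 18 N before I let go.
- **Last checks, by eye in both cameras:** all rolls are seated and in line with the rack, and the carton is empty. The scoop and brush lie flat inside their compartments with the blade and bristles at the far end, and the bottle and jars have not moved. The brush measured within about 2 mm of the mid-line just after I placed it. I did not measure the scoop again after straightening it; it looks lined up with the tray.
- **Disagreements:** the measured width of the rack came out about 3 mm short (157 mm against 160 mm). I allowed for this by lowering each roll until it touched. My attempt to measure the bottom-row roll positions by colour mask failed because the rolls merged, so I judged that row by eye.

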